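Post used abrasive blocks through the one-way flap of the grit pen

ROBOT

A 7-joint arm with a two-finger parallel gripper is mounted at the origin on a cart in front of the work surface, level with it; the furniture and walls round the work are solid. World frame = base frame: x ahead of the robot, y to its left, z up, the work surface at z = 0. Lengths are in m, angles in rad, forces in N, time in s.
With the tool pointing down it reaches from about 0.425 to 0.875 m from the base axis. Payload 4.7 kg.
Tool frame: the origin (TCP) lies at the very end of the fingers, on their centre line; the grasp point (between the pads) lies 19 mm behind it; x points along the fingers, z is the direction in which the jaws open and shut, and the axes are right-handed (so a half turn about x gives the same grasp; the last joint's range is limited). The gripper opens to 87 mm and grips with 3 to 60 N. Pads are 19 mm wide; open, the fingers measure 117 mm over their backs; the gripper's body (75 mm by 190 mm) begins 51 mm behind the grasp point.
Start: joints at [1.155, 0.321, -0.07, 1.45, 0.023, 1.371, -0.057], TCP at [0.271, -0.591, 0.223] pointing down, gripper open.
Joint ranges: [-2.86, 2.86], [-0.3, 2.09], [-1.38, 1.24], [0.06, 2.45], [-1.56, 4.7], [0.09, 2.05], [-2.69, 2.69]. Speed limits (rad/s): [2.57, 2.57, 3.14, 3.14, 3.14, 3.14, 3.14].

INTERFACE

Orientations are given as a rotation vector (axis times angle).
In Python, from bench import * gives the robot as it stands.
- The arm moves only by the shell command python3 -m handwheel 'ROWS' [OPENING] [FORCE]. ROWS is JSON, a list of rows, each an object with "xyz": the shift along the world's x, y, z in cm, a list of three; "angular": the turn, a rotation vector about the world's x, y, z in degrees, a list of three. A call has 1 to 5 rows; each row shifts and turns the pose as measured when the row begins; what a row does not reach is not made up. A row lasts 1/12 s, in which the tool goes at most 41.7 mm and 7.16 degrees, less where a joint would pass 70% of its speed; a pose out of reach is approached as far as the arm can. A call with a gripper value outside its range is refused whole. OPENING is the finger opening in cm, from 0 to 8.7, set as the call begins (- or left out, the last holds). The fingers move at their own pace and stop on an object; FORCE is the grip in N (left out, the last holds). Time passes only in rows, so rows that do not move let the fingers close. It gives the time, the measured TCP pose, the force and the opening at its end, in the units of the state.
- get_state(): the state, without advancing time (a new reading comes with each control period).
- get_image(name): name is "side" or "top" or "wrist"; returns a dict with "pixels" (420x560x3 uint8, blue, green, red), "K" (3x3 intrinsics, pixels), "dist" ([k1, k2, p1, p2, k3] as OpenCV has them; the pictures are not rectified), "cam_to_world" (4x4, takes a point from camera to world coordinates). Camera axes: x right, y down, z forward; pixel columns grow to the right and rows downward; lengths in m; the calibration is good to about 2 mm. A picture is of the moment at which its call begins. There is no depth.
- close_job(): hands the job in, once; it reports no verdict.
The state is a dict: "time": time; "joint_positions": joint angles; "qd": joint speeds; "joint_torque": joint torques, N m; "position": TCP position; "tool_rot": TCP orientation; "ft_force": force on the tool from outside, world axes, zero at the start; "torque": the same for the moment, N m; "grip_width": opening from 0.0 (shut) to 1.0 (fully open).
Only numpy, scipy, OpenCV 4.12 (cv2) and the standard library are available. Lean on these libraries where they do the work, as an engineer would, in place of code of your own. Each camera call takes 0.05 s, during which the arm holds its last target.

TASK

Put the grey pumice block and the tan agate lump, in either order and one at a time, into the blue grit pen through its sprung orange flap: keep each one down at the bench all the way (it sheds grit, so at most skim it over the bench plate, never lift it over the fence or other things) and push it right past the flap, so that the flap shuts behind it before the next one goes in. Leave the black rubber block, the steel bench block and the silver cuff where they are.

Things in the scene. Friction and masses are not known exactly. Their poses are not given: they have to be found in the camera images.
- gate: The grit pen: a fixed blue sheet-metal fence, walls 4 mm thick, 30 mm high, open above and no floor (things slide on the bench). Origin on the bench, middle of the gateway; +x is the way in (pushing direction), +y left of it, z up. Entry lane x -50 to 0 mm, y -23 to +23. Pen inside: x 6 to 145 mm, y -23 to +50; the right wall runs straight on from the lane. Screw feet, 5.5 mm high, reach 20 mm outside.
- gate_mouth (a point): Point on the bench in the middle of the mouth of the entry, at x = -80 mm in the pen's frame; two wings of the fence narrow from y = -47 and +47 mm here to the lane's 46 mm clear width at x = -50 mm.
- flap (a joint): Orange flap: upright leaf 3 mm thick, 5 to 29 mm above the bench, reaching 47 mm from its upright hinge pin (39 mm high) at x = 0, y = +27.5 mm in the pen's frame. 0 = shut across the gateway on its stop; swings only inward (+x), to 1.5 rad, never back to the lane. A light spring (0.01 N m shut, 0.04 wide open) shuts it within a second when nothing stands in its sweep.
- pumice (a point): Centre, half-way up, of the dark grey pumice block, a loose rounded block 25 (its x) x 35 (its y) x 16 mm, about 30 g, lying flat.
- agate (a point): Centre, half-way up, of the tan agate lump, a loose rounded block 23 (its x) x 27 (its y) x 17 mm, about 30 g, lying flat.
- rubber (a point): Centre, half-way up, of the black rubber block, a loose rounded block 14 (x) x 30 (y) x 13 mm. To be left alone.
- bench_block: Steel bench block, 62 x 62 x 20 mm, loose, 0.6 kg; origin under its centre. To be left alone.
- silver_cuff: Hammered silver cuff bracelet standing on its edge like a ring, about 60 x 60 x 22 mm high, loose, 45 g; origin under its centre. To be left alone.
- bench_plate: Fixed flat steel plate on the bench: 122 (its x) x 108 (its y) mm, its top 6.6 mm above the bench; the plate's centre lies at x = +45, y = +10 mm from this origin. Around it the curved cut-out of the bench's front edge lies at x = 0.47 m or nearer the robot (0.44 m left of y = -0.13); a wooden bench pin sticks out there below the plate.
Things that resemble listed ones, but are neither listed nor needed, are in the scene too. Leave any green look-alike of the part that bears agate alone. There is more than one size of the part that bears pumice; the job needs the smallest.

How it is judged:
By the outcome, as a careful person would: the job done as asked, in the order asked, and still so for the second after the job is handed in, with the robot touching nothing.
It also fails if it takes over 72 s, if anything falls off the work surface, if the arm or the gripper's body presses on something with over 40 N, if the wrist force passes 120 N, or if a joint passes its speed limit or range.

## Working session

There is one attempt and no reset: what is moved stays moved. The work goes in short steps, Python scripts to look and compute and a shell command to move; the robot and the scene stay as the last step left them, time stands still between calls to the robot, and variables do not carry over. Pictures are saved under pics/ and viewed, and the job is handed in when it is done.

```bash
ls; mkdir -p pics
python3 - <<'E'
from bench import *
import cv2
s=get_state();print(s['time'],s['position'],s['tool_rot'],s['ft_force'],s['grip_width'])
for n in ['top','side','wrist']:
    i=get_image(n);cv2.imwrite(f'pics/{n}0.png',i['pixels']);print(n,i['K'].tolist() if hasattr(i['K'],'tolist') else i['K'],i['dist'],i['cam_to_world'])
E
```

```text
pics
0.0 [ 0.27057927 -0.59040393  0.22144926] [ 0.8880059   1.38408994 -0.88648662] [-0.16574839 -0.30640599  0.29819093] 0.9982007887897806
top [[449.1792184643567, 0.0, 285.1537532711302], [0.0, 449.1792184643567, 212.21085916817148], [0.0, 0.0, 1.0]] [0.04705966 0.         0.         0.         0.        ] [[ 0.01088754 -0.97995443  0.19892405  0.38957474]
 [-0.99993647 -0.01008897  0.00502766 -0.14449225]
 [-0.00291994 -0.19896615 -0.98000201  0.872197  ]
 [ 0.          0.          0.          1.        ]]
side [[501.8158981392322, 0.0, 277.42786916651795], [0.0, 501.8158981392322, 209.9232806592848], [0.0, 0.0, 1.0]] [-0.0050274  0.         0.         0.         0.       ] [[ 0.89628407 -0.19760648  0.3970221   0.17943206]
 [-0.44345736 -0.39021833  0.80689233 -0.91744891]
 [-0.00452185 -0.89926711 -0.43737652  0.44878781]
 [ 0.          0.          0.          1.        ]]
wrist [[305.0338459011262, 0.0, 283.07853164640915], [0.0, 305.0338459011262, 207.09891478322382], [0.0, 0.0, 1.0]] [0.02119695 0.         0.         0.         0.        ] [[ 4.17077675e-01 -8.77507726e-01 -2.36698973e-01  3.36367290e-01]
 [-9.08870828e-01 -4.02635244e-01 -1.08805686e-01 -5.60818801e-01]
 [ 1.74481331e-04  2.60509214e-01 -9.65471345e-01  3.84141218e-01]
 [ 0.00000000e+00  0.00000000e+00  0.00000000e+00  1.00000000e+00]]
```

View pics/top0.png

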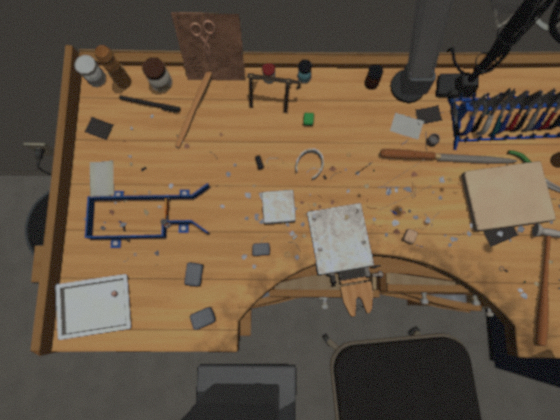

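View pics/side0.png

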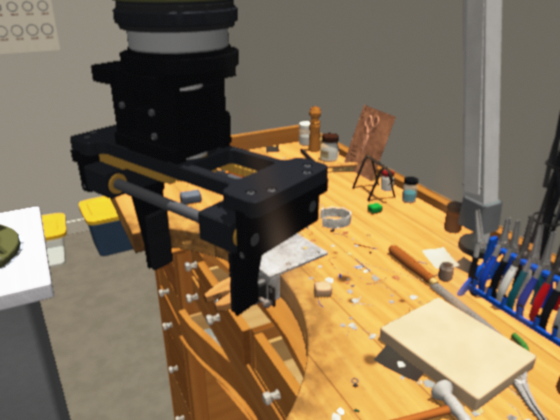

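View pics/wrist0.png

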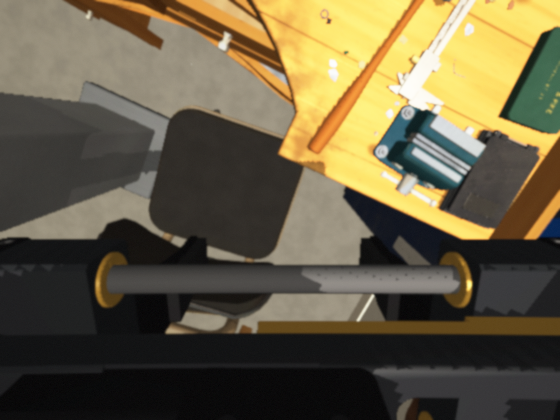

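The top view shows the pen on the left at columns 87–210, with its mouth at (208,211) facing right. Grey blocks are at (261,249), (194,273) and (203,318). The tan lump is at (410,236), the rubber block at (259,162), the steel block at (278,207), the cuff at (309,163) and the plate at (340,240). Next I'll measure them.

```bash
cat > h.py <<'E'
from bench import *
import cv2, numpy as np
def ray(i,uv):
    p=cv2.undistortPoints(np.array(uv,float).reshape(-1,1,2),np.array(i['K']),np.array(i['dist'])).reshape(-1,2)
    T=np.array(i['cam_to_world']);d=np.c_[p,np.ones(len(p))]@T[:3,:3].T
    return T[:3,3],d
def onz(i,uv,z):
    o,d=ray(i,uv);return o+d*((z-o[2])/d[:,2])[:,None]
def proj(i,P):
    T=np.linalg.inv(np.array(i['cam_to_world']))
    P=np.array(P,float).reshape(-1,3)
    return cv2.projectPoints(P,cv2.Rodrigues(T[:3,:3])[0],T[:3,3],np.array(i['K']),np.array(i['dist']))[0].reshape(-1,2)
def crop(i,x0,y0,x1,y1,k,name):
    cv2.imwrite(name,cv2.resize(i['pixels'][y0:y1,x0:x1],None,fx=k,fy=k,interpolation=cv2.INTER_CUBIC))
def show(n):
    s=get_state();print(round(s['time'],2),np.round(s['position'],4),np.round(s['ft_force'],1),round(s['grip_width'],3))
E
python3 - <<'E'
from h import *
i=get_image('top')
crop(i,70,140,270,290,4,'pics/c1.png')
crop(i,230,140,430,290,4,'pics/c2.png')
hsv=cv2.cvtColor(i['pixels'],cv2.COLOR_BGR2HSV)
def blobs(m,z,lab,lo=20,hi=3000):
    n,L,st,c=cv2.connectedComponentsWithStats(m.astype(np.uint8))
    for k in range(1,n):
        if lo<st[k,4]<hi:
            cn=cv2.findContours((L==k).astype(np.uint8),0,2)[0][0]
            r=cv2.minAreaRect(cn);b=onz(i,cv2.boxPoints(r),z)
            print(lab,c[k].round(1),st[k,4],onz(i,[c[k]],z)[0].round(4),'sides',np.linalg.norm(b[1]-b[0]).round(3),np.linalg.norm(b[2]-b[1]).round(3), 'dirs',np.degrees(np.arctan2(*(b[1]-b[0])[1::-1])).round(0))
H,S,V=cv2.split(hsv)
print(hsv[249,261],hsv[273,194],hsv[318,203],hsv[236,410],hsv[162,259],hsv[207,167])
blobs((S<70)&(V>45)&(V<120)&(np.indices(S.shape)[1]<300)&(np.indices(S.shape)[1]>80)&(np.indices(S.shape)[0]>100),.016,'grey')
blobs((H>100)&(H<130)&(S>140),.03,'blue')
print(onz(i,[[208,188],[208,233],[167,200],[167,222],[410,236],[259,162],[278,207],[309,163]],0.015).round(3))
E
```

```text
[105  16  98] [105  21  99] [100   8  95] [ 13  86 161] [68 28 37] [ 13 170  81]
grey [ 98.6 128. ] 307 [0.7319 0.2357 0.016 ] sides 0.03 0.046 dirs -14.0
grey [133.6 198.4] 228 [0.5878 0.1555 0.016 ] sides 0.257 0.077 dirs -66.0
grey [160.2 228. ] 217 [0.5298 0.1001 0.016 ] sides 0.224 0.034 dirs -87.0
grey [122.4 224. ] 21 [0.537 0.173 0.016] sides 0.007 0.013 dirs -41.0
grey [277.6 221.9] 53 [ 0.544  -0.1256  0.016 ] sides 0.062 0.006 dirs -88.0
grey [182.7 228.8] 29 [0.5288 0.0569 0.016 ] sides 0.019 0.018 dirs -89.0
grey [114.1 244. ] 29 [0.4982 0.1853 0.016 ] sides 0.019 0.015 dirs -90.0
grey [260.8 248.9] 194 [ 0.4912 -0.0943  0.016 ] sides 0.033 0.022 dirs -84.0
grey [193.3 274. ] 350 [0.4425 0.0321 0.016 ] sides 0.042 0.03 dirs -5.0
grey [265.9 294.4] 22 [ 0.406  -0.1057  0.016 ] sides 0.009 0.007 dirs -89.0
grey [202.1 318. ] 367 [0.362  0.0113 0.016 ] sides 0.043 0.029 dirs -66.0
blue [464.7 106.6] 139 [ 0.7783 -0.4944  0.03  ] sides 0.03 0.044 dirs -77.0
blue [502.8 124.9] 33 [ 0.7398 -0.5655  0.03  ] sides 0.03 0.008 dirs -41.0
blue [538.9 122.4] 28 [ 0.7451 -0.6349  0.03  ] sides 0.028 0.005 dirs -29.0
blue [469.2 126.1] 36 [ 0.7373 -0.5006  0.03  ] sides 0.032 0.008 dirs -26.0
blue [456.5 139.7] 28 [ 0.7089 -0.4743  0.03  ] sides 0.024 0.005 dirs -14.0
blue [117.8 197.4] 25 [0.5861 0.1808 0.03  ] sides 0.004 0.028 dirs 5.0
blue [ 89.3 217.9] 127 [0.5457 0.2306 0.03  ] sides 0.013 0.078 dirs -88.0
blue [183.6 222.8] 21 [0.5381 0.0527 0.03  ] sides 0.019 0.006 dirs -89.0
[[ 0.611  0.012  0.015]
 [ 0.521  0.008  0.015]
 [ 0.586  0.091  0.015]
 [ 0.542  0.088  0.015]
 [ 0.519 -0.38   0.015]
 [ 0.665 -0.087  0.015]
 [ 0.574 -0.126  0.015]
 [ 0.664 -0.186  0.015]]
```

View pics/c1.png

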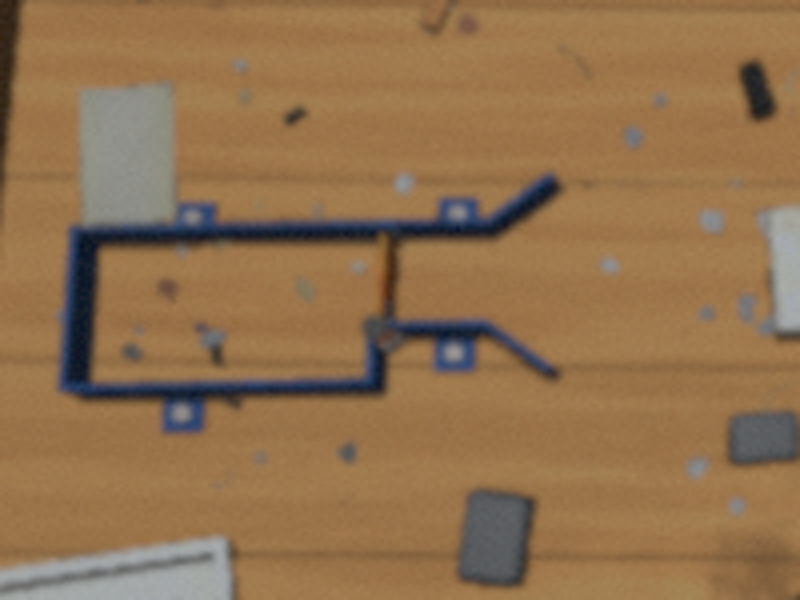

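View pics/c2.png

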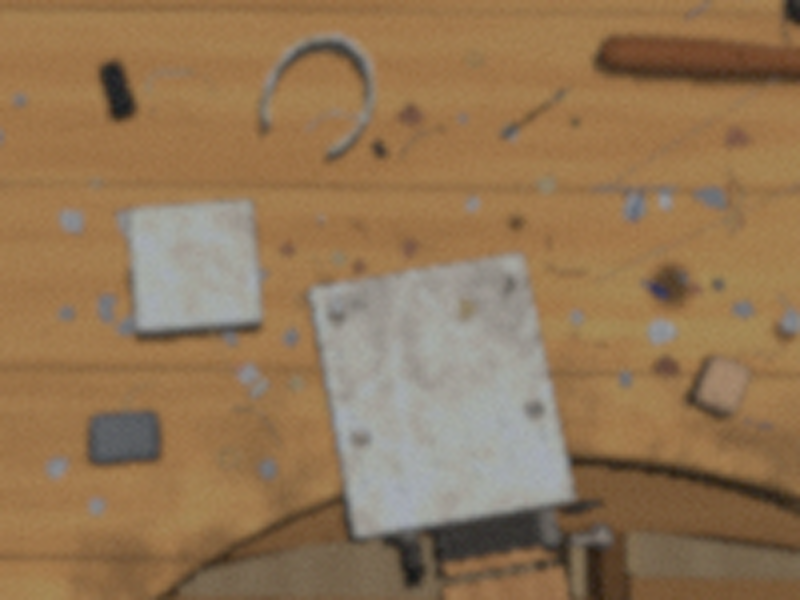

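The crops show the pen with its flap at crop1 (387,270), the hinge pin at (380,330) and wing tips at (553,178) and (555,372). The grey block in crop2 at (124,438) measures 33x22, so it is the smallest. The agate lump is at crop2 (722,386). Next I'll work out the pen frame.

Run:
```python
from h import *
i=get_image('top')
f=lambda p,z:onz(i,np.array(p)/4+[70-.375,140-.375],z)
# wall tops z=.03
L=dict(upL=(85,231),upR=(490,227),loL=(75,386),loR=(375,381),laneLoL=(400,326),laneLoR=(485,325),wingU=(553,178),wingL=(555,372),backU=(75,240),backL=(64,385))
for k,p in L.items(): print(k,f([p],.03)[0].round(4))
print('pin',f([(380,328)],.039))
print('flap top',f([(383,240),(381,315)],.029).round(4))
g=lambda p,z:onz(i,np.array(p)/4+[230-.375,140-.375],z)
print('plate',g([(310,288),(524,254),(574,500),(354,538)],.0066).round(4))
print('pum',g([(90,412),(157,411),(160,458),(92,460)],.014).round(4), g([(125,435)],.016))
print('agate top',g([(712,357),(748,364),(737,411),(700,400)],.015).round(4))
print('block',g([(130,207),(250,201),(262,322),(140,330)],.02).round(4))
print('cuff',g([(262,130),(330,157),(375,90),(320,38)],.022).round(4))
```

```text
upL [0.5856 0.2316 0.03  ]
upR [0.5898 0.0392 0.03  ]
loL [0.5109 0.229  0.03  ]
loR [0.5145 0.0893 0.03  ]
laneLoL [0.541  0.0793 0.03  ]
laneLoR [0.5419 0.039  0.03  ]
wingU [0.6145 0.01   0.03  ]
wingL [0.5196 0.0048 0.03  ]
backU [0.5812 0.2358 0.03  ]
backL [0.5113 0.2341 0.03  ]
pin [[0.53830932 0.08615932 0.039     ]]
flap top [[0.583  0.0902 0.029 ]
 [0.5464 0.0889 0.029 ]]
plate [[ 0.5669 -0.1832  0.0066]
 [ 0.5851 -0.2886  0.0066]
 [ 0.4646 -0.3096  0.0066]
 [ 0.4452 -0.2043  0.0066]]
pum [[ 0.5035 -0.0772  0.014 ]
 [ 0.5043 -0.1094  0.014 ]
 [ 0.4817 -0.1113  0.014 ]
 [ 0.4804 -0.0788  0.014 ]] [[ 0.49229278 -0.09442003  0.016     ]]
agate top [[ 0.5333 -0.3761  0.015 ]
 [ 0.5301 -0.3931  0.015 ]
 [ 0.5073 -0.3868  0.015 ]
 [ 0.5124 -0.3695  0.015 ]]
block [[ 0.6036 -0.0947  0.02  ]
 [ 0.6073 -0.1533  0.02  ]
 [ 0.5472 -0.1595  0.02  ]
 [ 0.5427 -0.1008  0.02  ]]
cuff [[ 0.6428 -0.1589  0.022 ]
 [ 0.6294 -0.1923  0.022 ]
 [ 0.6638 -0.2145  0.022 ]
 [ 0.6905 -0.1873  0.022 ]]
```

Run:
```python
from h import *
from scipy.spatial.transform import Rotation as R
s=get_state();M=R.from_rotvec(s['tool_rot']).as_matrix();print(M.round(3)); print(np.degrees(np.arctan2(M[1,2],M[0,2])))
# desired: x down, z along pen lateral (world x-ish): pen +x dir
d=np.array([-.022,1,0]);d/=np.linalg.norm(d)
for zs in (np.array([d[1],-d[0],0]),-np.array([d[1],-d[0],0])):
    x=np.array([0,0,-1.]);T=np.c_[x,np.cross(zs,x),zs]
    print(np.degrees((R.from_matrix(T)*R.from_matrix(M).inv()).as_rotvec()).round(1))
print(s['joint_positions'])
```

```text
[[-0.     0.909  0.417]
 [ 0.001  0.417 -0.909]
 [-1.    -0.    -0.001]]
-65.37333389009787
[-0.  -0.  66.6]
[-1.000e-01  0.000e+00 -1.134e+02]
[ 1.15511602  0.3214342  -0.07009428  1.45103273  0.02258784  1.37077145
 -0.05688685]
```

```bash
for k in 1 2; do :; done; python3 -m handwheel '[{"xyz":[1.6,3.6,0],"angular":[0,0,5]},{"xyz":[1.6,3.6,0],"angular":[0,0,5]},{"xyz":[1.6,3.6,0],"angular":[0,0,5]},{"xyz":[1.6,3.6,0],"angular":[0,0,5]},{"xyz":[1.6,3.6,0],"angular":[0,0,5]}]' 5 20; python3 -m handwheel '[{"xyz":[1.6,3.6,0],"angular":[0,0,5]},{"xyz":[1.6,3.6,0],"angular":[0,0,5]},{"xyz":[1.6,3.6,0],"angular":[0,0,5]},{"xyz":[1.6,3.6,0],"angular":[0,0,5]},{"xyz":[1.6,3.6,0],"angular":[0,0,5]}]'
```

```text
time: 0.67
position: [0.3433, -0.4132, 0.2186]
tool_rot: [0.549, 1.503, -0.557]
ft_force: [1.0, -0.1, 0.6]
grip_width: 0.705
time: 1.08
position: [0.4248, -0.2238, 0.2188]
tool_rot: [0.189, 1.563, -0.202]
ft_force: [1.0, -0.7, 0.4]
grip_width: 0.577
```

```bash
cat >> h.py <<'E'
from scipy.spatial.transform import Rotation as R
def need(x,y,z,yaw=1.3):
    "yaw: jaw axis angle from world x, deg"
    s=get_state();M=R.from_rotvec(s['tool_rot']).as_matrix()
    a=np.radians(yaw);zs=np.array([np.cos(a),np.sin(a),0]);X=np.array([0,0,-1.])
    if zs@M[:,2]<0: zs=-zs
    T=np.c_[X,np.cross(zs,X),zs]
    print('t',round(s['time'],2),'pos',np.round(s['position'],4),'d_cm',((np.array([x,y,z])-s['position'])*100).round(2),'turn',np.degrees((R.from_matrix(T)*R.from_matrix(M).inv()).as_rotvec()).round(1),'F',np.round(s['ft_force'],1),'w_mm',round(s['grip_width']*87,1))
E
python3 -c "
from h import *
need(.492,-.0945,.05,1.3)"
```

```text
t 1.08 pos [ 0.4248 -0.2238  0.2188] d_cm [  6.72  12.93 -16.88] turn [ 0.5 -0.1 15.6] F [ 1.  -0.7  0.4] w_mm 50.2
```

```bash
python3 -m handwheel '[{"xyz":[1.7,3.2,-2],"angular":[0,0,4]},{"xyz":[1.7,3.2,-2],"angular":[0,0,4]},{"xyz":[1.7,3.2,-2],"angular":[0,0,4]},{"xyz":[1.5,3.0,-2],"angular":[0,0,3]},{"xyz":[0,0,-2],"angular":[0,0,0]}]'
python3 - <<'E'
from h import *
need(.492,-.0945,.05,1.3)
i=get_image('wrist');cv2.imwrite('pics/w1.png',i['pixels'])
i=get_image('side');cv2.imwrite('pics/s1.png',i['pixels'])
E
```

```text
time: 1.5
position: [0.4983, -0.0853, 0.1245]
tool_rot: [-0.041, 1.553, 0.024]
ft_force: [0.6, 0.8, 0.8]
grip_width: 0.572
t 1.5 pos [ 0.4983 -0.0853  0.1245] d_cm [-0.63 -0.92 -7.45] turn [ 0.6  1.  -1.1] F [0.6 0.8 0.8] w_mm 49.7
```

View pics/w1.png

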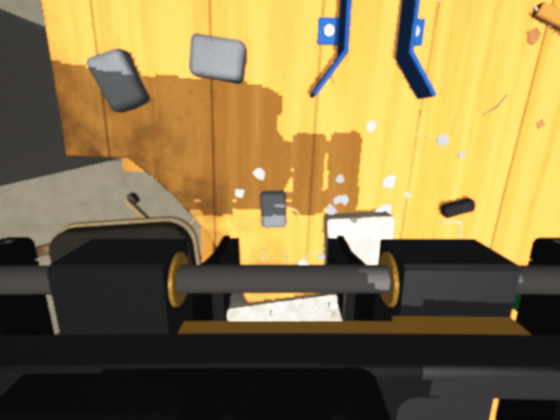

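View pics/s1.png

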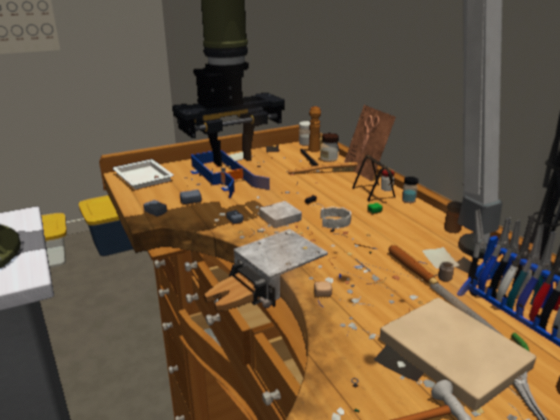

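The wrist view shows pumice at (273,208), with the steel block at (360,235). The side view shows pumice at (235,216) and agate at (322,289). I'll cross-check both positions between the views.

Run:
```python
from h import *
i=get_image('wrist');print('wrist pum top',onz(i,[[272,205],[262,192],[284,192],[263,219],[287,219]],.016).round(4))
print('gate wing tips',onz(i,[[313,95],[433,96]],.03).round(4), 'lane start',onz(i,[[347,55],[400,58]],.03).round(4))
print('block near top edge',onz(i,[[328,216],[393,215]],.02).round(4))
j=get_image('side');print('side pum',onz(j,[[235,216]],.010).round(4),'agate',onz(j,[[323,289]],.010).round(4))
crop(j,180,180,380,330,4,'pics/s1c.png')
```

```text
wrist pum top [[ 0.4853 -0.0921  0.016 ]
 [ 0.476  -0.0803  0.016 ]
 [ 0.4957 -0.0796  0.016 ]
 [ 0.4773 -0.1057  0.016 ]
 [ 0.4994 -0.105   0.016 ]]
gate wing tips [[0.5153 0.0018 0.03  ]
 [0.6089 0.004  0.03  ]] lane start [[0.5392 0.0308 0.03  ]
 [0.5793 0.03   0.03  ]]
block near top edge [[ 0.5363 -0.0997  0.02  ]
 [ 0.595  -0.0969  0.02  ]]
side pum [[ 0.4918 -0.0948  0.01  ]] agate [[ 0.5181 -0.3836  0.01  ]]
```

View pics/s1c.png

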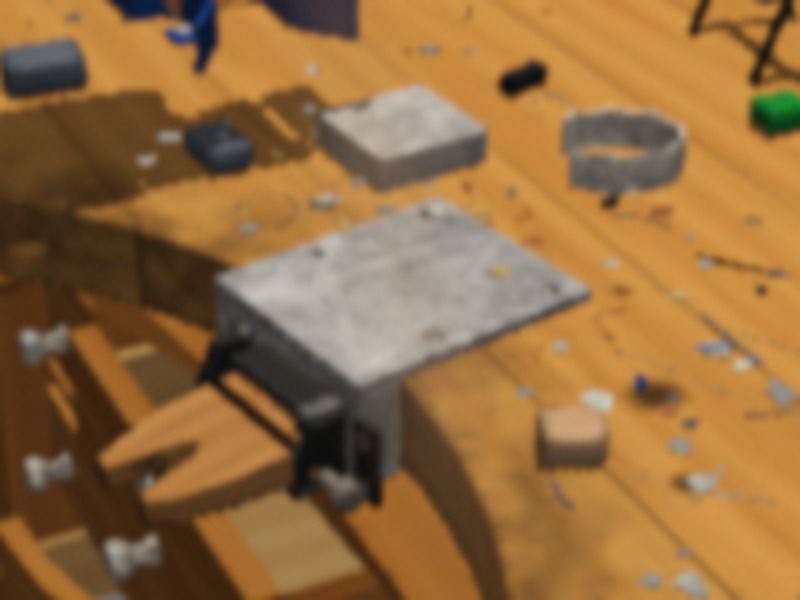

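```bash
python3 -m handwheel '[{"xyz":[-0.4,-0.5,-2],"angular":[0.3,0.5,-0.5]},{"xyz":[-0.3,-0.4,-2],"angular":[0.3,0.5,-0.5]},{"xyz":[0,0,-2],"angular":[0,0,0]},{"xyz":[0,0,-1.5],"angular":[0,0,0]},{"xyz":[0,0,0],"angular":[0,0,0]}]'
python3 - <<'E'
from h import *
need(.491,-.0945,.004,1.3)
i=get_image('wrist');cv2.imwrite('pics/w2.png',i['pixels'])
need(.491,-.0945,.004,1.3)
E
```

```text
time: 2.12
position: [0.492, -0.1158, 0.0567]
tool_rot: [-0.004, 1.562, -0.017]
ft_force: [-0.3, 0.1, 1.1]
grip_width: 0.573
t 2.12 pos [ 0.492  -0.1158  0.0567] d_cm [-0.1   2.13 -5.27] turn [0.8 0.5 1.8] F [-0.3  0.1  1.1] w_mm 49.8
t 2.17 pos [ 0.493  -0.1163  0.0581] d_cm [-0.2   2.18 -5.41] turn [0.8 0.6 1.8] F [-0.3 -0.1 -0. ] w_mm 50.5
```

View pics/w2.png

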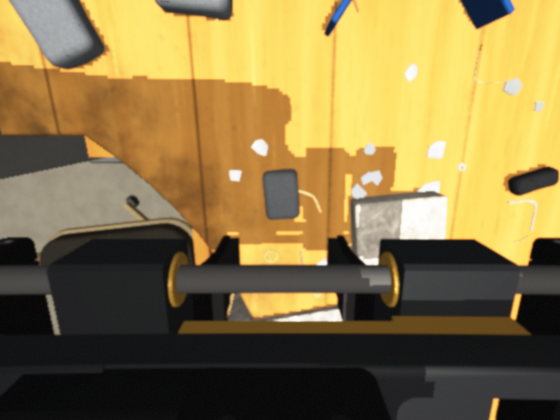

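The wrist view shows pumice at (281,194), ahead of the fingers, so y needs +2 cm.

```bash
python3 -m handwheel '[{"xyz":[0,1.1,-1],"angular":[0.4,0.3,0.8]},{"xyz":[0,1,-1],"angular":[0.4,0.3,0.8]},{"xyz":[0,0,0],"angular":[0,0,0]}]'
python3 - <<'E'
from h import *
for k in range(3):
  i=get_image('wrist');need(.491,-.0945,.004,1.3)
cv2.imwrite('pics/w3.png',i['pixels'])
i=get_image('side');crop(i,160,100,320,260,4,'pics/s3.png')
E
```

```text
time: 2.42
position: [0.4959, -0.097, 0.0414]
tool_rot: [-0.015, 1.564, 0.011]
ft_force: [-0.1, -0.6, -0.1]
grip_width: 0.578
t 2.47 pos [ 0.4964 -0.0979  0.0421] d_cm [-0.54  0.34 -3.81] turn [0.2 0.4 0.4] F [ 0.3 -1.   0.2] w_mm 50.2
t 2.52 pos [ 0.4966 -0.0984  0.0424] d_cm [-0.56  0.39 -3.84] turn [0.2 0.5 0.4] F [-0.4  0.6 -1.1] w_mm 50.1
t 2.57 pos [ 0.4966 -0.0987  0.0425] d_cm [-0.56  0.42 -3.85] turn [0.2 0.5 0.5] F [-0.2 -0.4 -0.5] w_mm 50.0
```

View pics/w3.png

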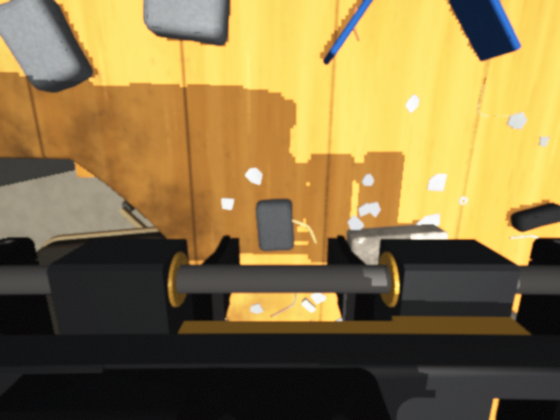

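View pics/s3.png

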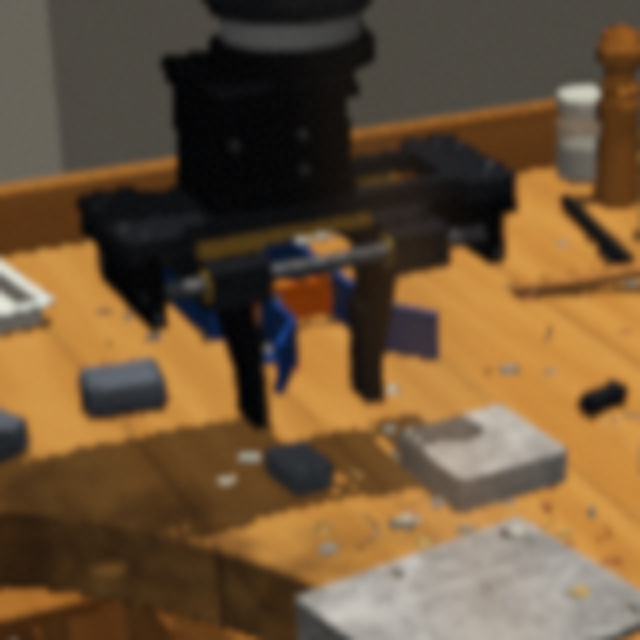

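Run:
```python
from h import *
i=get_image('side');need(.491,-.0945,.004,1.3)
print(onz(i,[[160+256/4,100+423/4],[160+370/4,100+397/4]],.0425).round(4))
```

```text
t 2.67 pos [ 0.4965 -0.0991  0.0425] d_cm [-0.55  0.46 -3.85] turn [0.3 0.5 0.5] F [-0.6  0.3  0.7] w_mm 49.5
[[ 0.4663 -0.1063  0.0425]
 [ 0.5261 -0.1037  0.0425]]
```

The fingertips seen from the side cast to mid x 0.496, y −0.105. That agrees with the state to within the fingers' half width, so I'm descending.

```bash
python3 -m handwheel '[{"xyz":[-0.4,0.4,-1.2],"angular":[0.2,0.3,0.3]},{"xyz":[0,0,-1.2],"angular":[0,0,0]},{"xyz":[0,0,-1.0],"angular":[0,0,0]},{"xyz":[0,0,0],"angular":[0,0,0]}]'; python3 -c "
from h import *
need(.491,-.0945,.004)"
```

```text
time: 3.0
position: [0.4924, -0.0953, 0.0061]
tool_rot: [-0.016, 1.566, 0.013]
ft_force: [-0.6, 0.9, 0.8]
grip_width: 0.575
t 3.0 pos [ 0.4924 -0.0953  0.0061] d_cm [-0.14  0.08 -0.21] turn [0.1 0.3 0.2] F [-0.6  0.9  0.8] w_mm 50.0
```

```bash
python3 -m handwheel '[{"xyz":[-0.1,0,-0.1],"angular":[0,0,0]},{"xyz":[0,0,0],"angular":[0,0,0]},{"xyz":[0,0,0],"angular":[0,0,0]},{"xyz":[0,0,0],"angular":[0,0,0]},{"xyz":[0,0,0],"angular":[0,0,0]}]' 1 12;python3 -m handwheel '[{"xyz":[0,0,0],"angular":[0,0,0]},{"xyz":[0,0,0],"angular":[0,0,0]}]'; python3 -c "
from h import *
need(.485,-.02,.005)"
```

```text
time: 3.42
position: [0.4903, -0.095, 0.0034]
tool_rot: [-0.015, 1.569, 0.015]
ft_force: [0.8, -0.4, 0.3]
grip_width: 0.279
time: 3.58
position: [0.4908, -0.0952, 0.0039]
tool_rot: [-0.016, 1.568, 0.014]
ft_force: [-0.4, 0.6, 0.0]
grip_width: 0.276
t 3.58 pos [ 0.4908 -0.0952  0.0039] d_cm [-0.58  7.52  0.11] turn [0.1 0.2 0.2] F [-0.4  0.6  0. ] w_mm 24.0
```

```bash
python3 -m handwheel '[{"xyz":[0,1.4,0],"angular":[0,0,0]},{"xyz":[0,1.4,0],"angular":[0,0,0]},{"xyz":[0.5,1.4,0],"angular":[0,0,0]},{"xyz":[1.4,0.8,0],"angular":[0,0,0]},{"xyz":[1.4,0,0],"angular":[0,0,0]}]'; python3 -c "
from h import *
need(.567,-.02,.004)"
```

```text
time: 4.0
position: [0.5223, -0.0452, 0.0046]
tool_rot: [-0.014, 1.569, 0.009]
ft_force: [0.1, 0.5, 0.4]
grip_width: 0.272
t 4.0 pos [ 0.5223 -0.0452  0.0046] d_cm [ 4.47  2.52 -0.06] turn [0.2 0.1 0.4] F [0.1 0.5 0.4] w_mm 23.7
```

```bash
python3 -m handwheel '[{"xyz":[1.4,0,0],"angular":[0,0,0]},{"xyz":[1.3,0.5,0],"angular":[0,0,0]},{"xyz":[1.0,1,0],"angular":[0,0,0.3]},{"xyz":[0.5,1,0],"angular":[0,0,0]},{"xyz":[0,0,0],"angular":[0,0,0]}]'
python3 - <<'E'
from h import *
need(.567,.0,.004)
i=get_image('wrist');cv2.imwrite('pics/w4.png',i['pixels'])
i=get_image('side');crop(i,140,80,300,240,4,'pics/s4.png')
need(.567,.0,.004)
E
```

```text
time: 4.42
position: [0.5691, -0.0174, 0.0055]
tool_rot: [-0.019, 1.566, 0.014]
ft_force: [0.0, 0.2, 0.6]
grip_width: 0.273
t 4.42 pos [ 0.5691 -0.0174  0.0055] d_cm [-0.21  1.74 -0.15] turn [0.2 0.3 0.1] F [0.  0.2 0.6] w_mm 23.8
t 4.52 pos [ 0.5678 -0.0198  0.0052] d_cm [-0.08  1.98 -0.12] turn [0.3 0.2 0.2] F [-0.4 -0.7 -0.2] w_mm 23.9
```

View pics/w4.png

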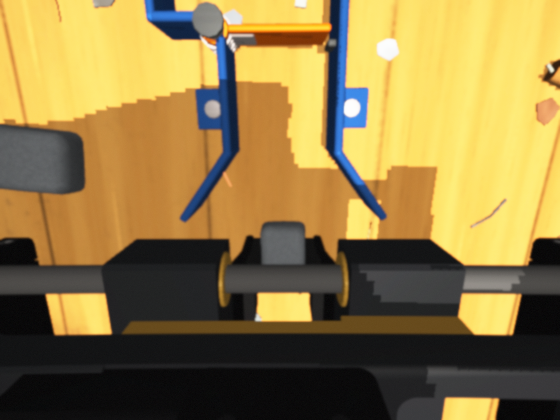

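View pics/s4.png

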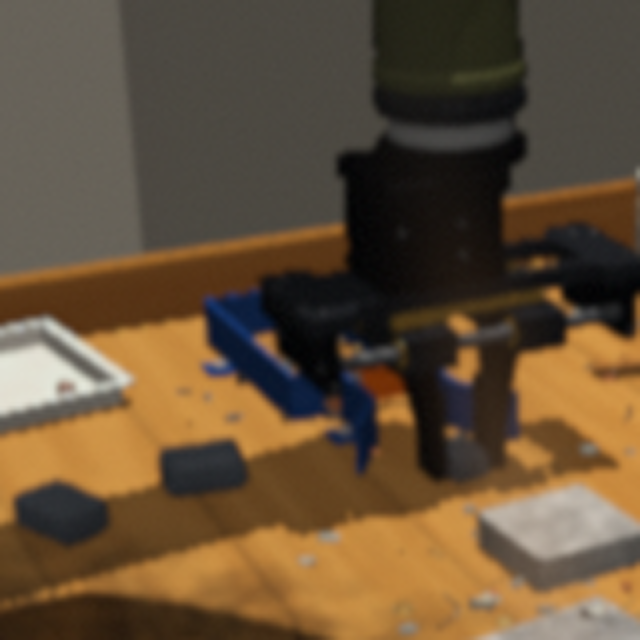

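The wrist view shows the pumice at column 284, centred between the wing tips at columns 185 and 383 (midpoint 284). I'll move in a bit and release.

```bash
python3 -m handwheel '[{"xyz":[0,1,0],"angular":[0,0,0]},{"xyz":[0,1,0],"angular":[0,0,0]},{"xyz":[0,0,0],"angular":[0,0,0]}]'; python3 -m handwheel '[{"xyz":[0,0,0],"angular":[0,0,0]},{"xyz":[0,0,0],"angular":[0,0,0]},{"xyz":[0,0,0],"angular":[0,0,0]}]' 3.6; python3 -m handwheel '[{"xyz":[0,0,2],"angular":[0,0,0]},{"xyz":[0,0,2],"angular":[0,0,0]},{"xyz":[0,-1.5,0],"angular":[0,0,0]},{"xyz":[0,-1.5,0],"angular":[0,0,0]},{"xyz":[0,-0.5,0],"angular":[0,0,0]}]' ; python3 -m handwheel '[{"xyz":[0,0,0],"angular":[0,0,0]},{"xyz":[0,0,0],"angular":[0,0,0]},{"xyz":[0,0,0],"angular":[0,0,0]}]' 0.7
python3 - <<'E'
from h import *
i=get_image('wrist');cv2.imwrite('pics/w5.png',i['pixels'])
need(.567,-.035,.004)
E
```

```text
time: 4.77
position: [0.5656, 0.0003, 0.0048]
tool_rot: [-0.018, 1.57, 0.009]
ft_force: [0.1, 0.2, -0.1]
grip_width: 0.276
time: 5.02
position: [0.5647, 0.0009, 0.005]
tool_rot: [-0.021, 1.57, 0.009]
ft_force: [0.5, 0.6, 0.5]
grip_width: 0.385
time: 5.43
position: [0.564, -0.0347, 0.0469]
tool_rot: [-0.022, 1.571, 0.011]
ft_force: [-0.0, -0.7, 0.5]
grip_width: 0.412
time: 5.68
position: [0.5637, -0.0365, 0.0467]
tool_rot: [-0.019, 1.571, 0.007]
ft_force: [0.6, -0.2, 0.3]
grip_width: 0.269
t 5.73 pos [ 0.5637 -0.0362  0.0467] d_cm [ 0.33  0.12 -4.27] turn [ 0.4 -0.   0.3] F [-1.  -0.4 -0.3] w_mm 19.0
```

View pics/w5.png

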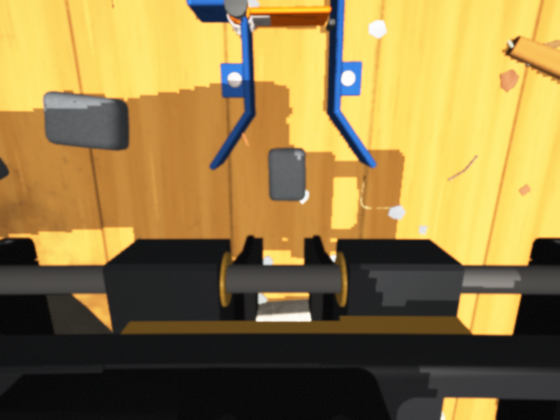

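The pumice now sits straight at the mouth at (287,174), and the lane centre is at column 292. I'll lower the nearly closed fingers behind it and push.

```bash
python3 -m handwheel '[{"xyz":[0.2,0,-1.4],"angular":[0.2,0,0.2]},{"xyz":[0.2,0,-1.4],"angular":[0.2,0,0]},{"xyz":[0,0,-1.2],"angular":[0,0,0]},{"xyz":[0,0,0],"angular":[0,0,0]}]'
python3 - <<'E'
from h import *
need(.566,.02,.005)
E
```

```text
time: 6.07
position: [0.5675, -0.0338, 0.002]
tool_rot: [-0.018, 1.572, 0.02]
ft_force: [-1.0, -0.4, -0.3]
grip_width: 0.09
t 6.07 pos [ 0.5675 -0.0338  0.002 ] d_cm [-0.15  5.38  0.3 ] turn [-0.1 -0.1 -0.1] F [-1.  -0.4 -0.3] w_mm 7.8
```

```bash
python3 -m handwheel '[{"xyz":[0,0.8,0.3],"angular":[0,0,0]},{"xyz":[0,1,0],"angular":[0,0,0]},{"xyz":[0,1,0],"angular":[0,0,0]},{"xyz":[0,1,0],"angular":[0,0,0]},{"xyz":[0,0.8,0],"angular":[0,0,0]}]'
python3 - <<'E'
from h import *
need(.566,.07,.005)
i=get_image('wrist');cv2.imwrite('pics/w6.png',i['pixels'])
i=get_image('top');crop(i,70,150,270,290,4,'pics/t6.png')
need(.566,.07,.005)
E
```

```text
time: 6.48
position: [0.566, 0.0159, 0.0032]
tool_rot: [-0.016, 1.576, 0.019]
ft_force: [-0.1, -0.5, -0.7]
grip_width: 0.078
t 6.48 pos [0.566  0.0159 0.0032] d_cm [0.   5.41 0.18] turn [-0.1 -0.3  0. ] F [-0.1 -0.5 -0.7] w_mm 6.8
t 6.58 pos [0.5661 0.0172 0.0034] d_cm [-0.01  5.28  0.16] turn [-0.2 -0.3 -0.1] F [-0.5 -0.1 -0.5] w_mm 7.2
```

View pics/w6.png

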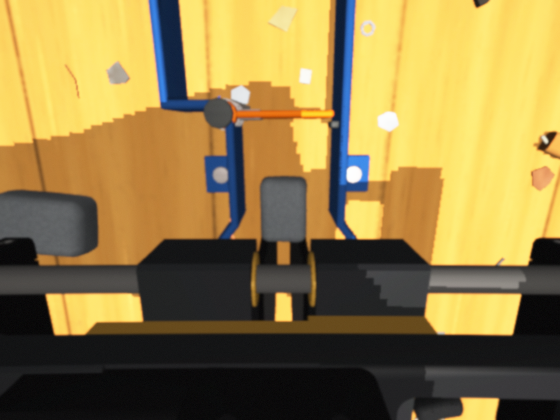

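View pics/t6.png

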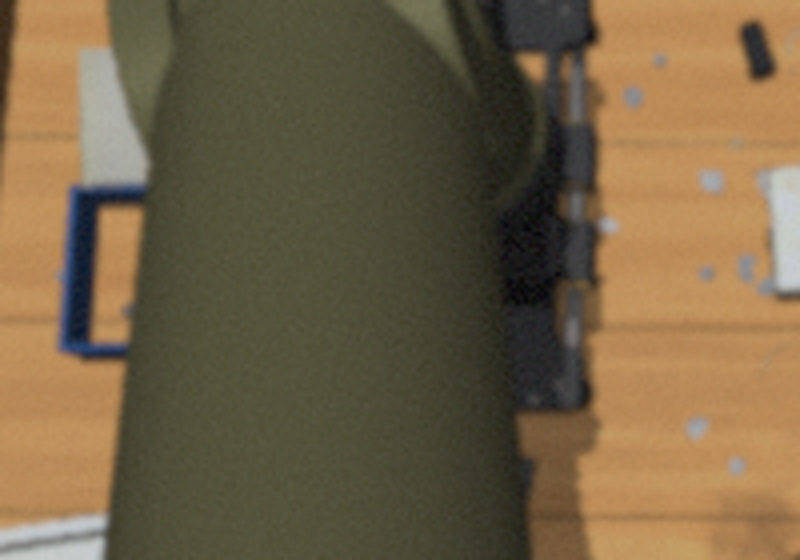

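The pumice is entering the lane straight at columns 261–306, with the walls at 240 and 332. I'll keep pushing.

```bash
python3 -m handwheel '[{"xyz":[0,0.8,0.1],"angular":[0,0,0]},{"xyz":[0,1,0],"angular":[0,0,0]},{"xyz":[0,1,0],"angular":[0,0,0]},{"xyz":[0,1,0],"angular":[0,0,0]},{"xyz":[0,0.8,0],"angular":[0,0,0]}]'
python3 - <<'E'
from h import *
need(.565,.12,.005)
i=get_image('wrist');cv2.imwrite('pics/w7.png',i['pixels'])
need(.565,.12,.005)
E
```

```text
time: 7.0
position: [0.5669, 0.063, 0.0052]
tool_rot: [-0.018, 1.574, 0.016]
ft_force: [0.8, -1.3, -0.4]
grip_width: 0.079
t 7.0 pos [0.5669 0.063  0.0052] d_cm [-0.19  5.7  -0.02] turn [ 0.1 -0.2  0.1] F [ 0.8 -1.3 -0.4] w_mm 6.8
t 7.05 pos [0.5668 0.0656 0.0054] d_cm [-0.18  5.44 -0.04] turn [-0.  -0.1 -0. ] F [0.3 0.8 0.4] w_mm 7.1
```

View pics/w7.png

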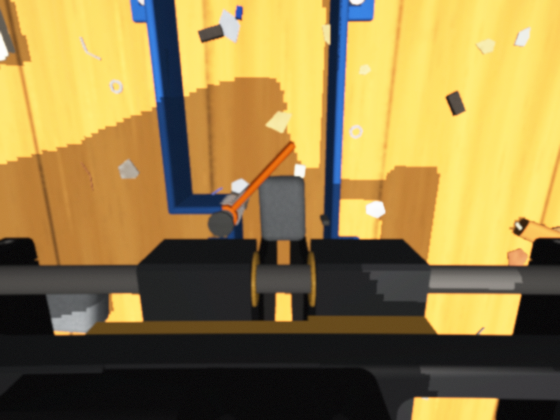

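```bash
python3 -m handwheel '[{"xyz":[0,0.8,0],"angular":[0,0,0]},{"xyz":[-0.1,1,0],"angular":[0,0,0]},{"xyz":[0,1,0],"angular":[0,0,0]},{"xyz":[-0.1,1,0],"angular":[0,0,0]},{"xyz":[0,1,0],"angular":[0,0,0]}]'
python3 - <<'E'
from h import *
need(.564,.18,.005)
i=get_image('wrist');cv2.imwrite('pics/w8.png',i['pixels'])
need(.564,.18,.005)
E
```

```text
time: 7.47
position: [0.5653, 0.1161, 0.0054]
tool_rot: [-0.016, 1.572, 0.016]
ft_force: [0.6, -1.0, -0.7]
grip_width: 0.083
t 7.47 pos [0.5653 0.1161 0.0054] d_cm [-0.13  6.39 -0.04] turn [ 0.  -0.1  0.1] F [ 0.6 -1.  -0.7] w_mm 7.2
t 7.52 pos [0.5652 0.1196 0.0057] d_cm [-0.12  6.04 -0.07] turn [-0.1 -0.  -0. ] F [0.7 2.1 0.1] w_mm 7.2
```

View pics/w8.png

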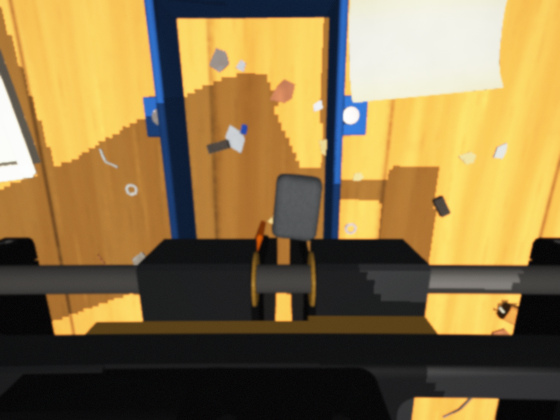

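The pumice is past the flap and slightly turned, and the flap leans on the fingers. I'll push it deeper to leave room for the second.

```bash
python3 -m handwheel '[{"xyz":[0,0.9,0],"angular":[0,0,0]},{"xyz":[0,1.1,0],"angular":[0,0,0]},{"xyz":[0,1.1,0],"angular":[0,0,0]},{"xyz":[0,1.1,0],"angular":[0,0,0]},{"xyz":[0,1,0],"angular":[0,0,0]}]'
python3 - <<'E'
from h import *
need(.564,.178,.005)
i=get_image('wrist');cv2.imwrite('pics/w9.png',i['pixels'])
need(.564,.178,.005)
E
```

```text
time: 7.93
position: [0.5646, 0.1762, 0.0056]
tool_rot: [-0.016, 1.573, 0.019]
ft_force: [1.1, -0.1, 1.2]
grip_width: 0.078
t 7.93 pos [0.5646 0.1762 0.0056] d_cm [-0.06  0.18 -0.06] turn [-0.1 -0.1  0. ] F [ 1.1 -0.1  1.2] w_mm 6.8
t 7.98 pos [0.5642 0.1796 0.0058] d_cm [-0.02 -0.16 -0.08] turn [-0.3 -0.1 -0.1] F [0.9 2.  0.2] w_mm 7.0
```

View pics/w9.png

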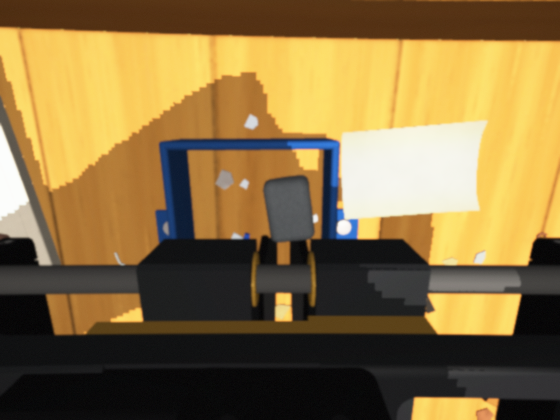

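The pumice is deep in the pen. Now I'll lift and travel back towards the agate.

```bash
python3 -m handwheel '[{"xyz":[0,-0.3,2.5],"angular":[0,0,0]},{"xyz":[0,0,3.5],"angular":[0,0,0]},{"xyz":[0,0,3.5],"angular":[0,0,0]},{"xyz":[0,-3.5,2],"angular":[0,0,0]},{"xyz":[0,-4,0],"angular":[0,0,0]}]'; python3 -m handwheel '[{"xyz":[-0.4,-4,0],"angular":[0,0,-2]},{"xyz":[-0.4,-4,0],"angular":[0,0,-2]},{"xyz":[-0.4,-4,0],"angular":[0,0,-2]},{"xyz":[-0.4,-4,0],"angular":[0,0,-2]},{"xyz":[-0.4,-4,0],"angular":[0,0,-2]}]' 5;python3 -m handwheel '[{"xyz":[-0.4,-4,0],"angular":[0,0,-2]},{"xyz":[-0.4,-4,0],"angular":[0,0,-2]},{"xyz":[-0.4,-4,0],"angular":[0,0,-2]},{"xyz":[-0.4,-4,0],"angular":[0,0,-2]},{"xyz":[-0.4,-4,0],"angular":[0,0,0]}]'
python3 - <<'E'
from h import *
need(.518,-.382,.08,-16)
i=get_image('top');crop(i,70,150,270,290,4,'pics/t10.png')
i=get_image('wrist');cv2.imwrite('pics/w10.png',i['pixels'])
need(.518,-.382,.08,-16)
E
```

```text
time: 8.4
position: [0.5575, 0.1165, 0.1229]
tool_rot: [-0.028, 1.58, 0.049]
ft_force: [1.4, -1.1, -0.4]
grip_width: 0.081
time: 8.82
position: [0.5381, -0.0852, 0.1273]
tool_rot: [0.109, 1.569, -0.084]
ft_force: [1.1, -0.3, 0.1]
grip_width: 0.373
time: 9.23
position: [0.516, -0.2924, 0.1284]
tool_rot: [0.223, 1.558, -0.199]
ft_force: [0.7, -0.5, -0.6]
grip_width: 0.572
t 9.23 pos [ 0.516  -0.2924  0.1284] d_cm [ 0.2  -8.96 -4.84] turn [-0.9  0.3 -0.6] F [ 0.7 -0.5 -0.6] w_mm 49.8
t 9.33 pos [ 0.5133 -0.3003  0.1278] d_cm [ 0.47 -8.17 -4.78] turn [-0.6  0.2  0. ] F [-0.3 -0.8 -0.2] w_mm 49.7
```

View pics/t10.png

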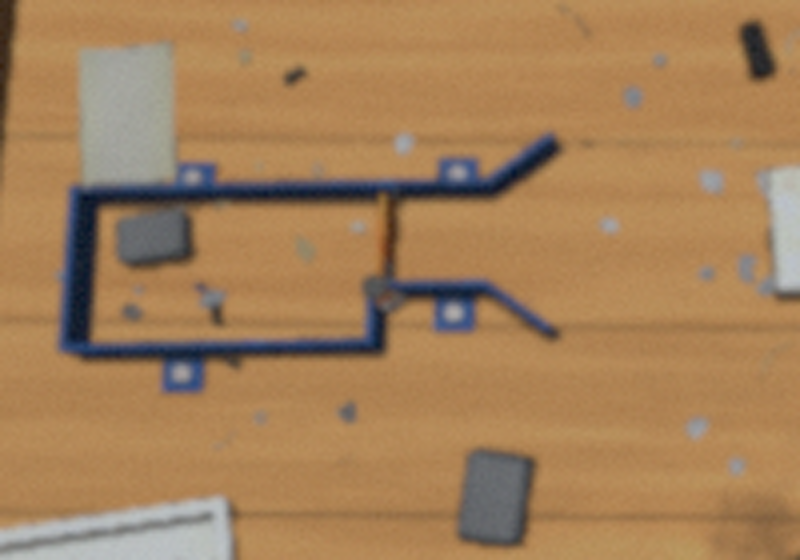

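View pics/w10.png

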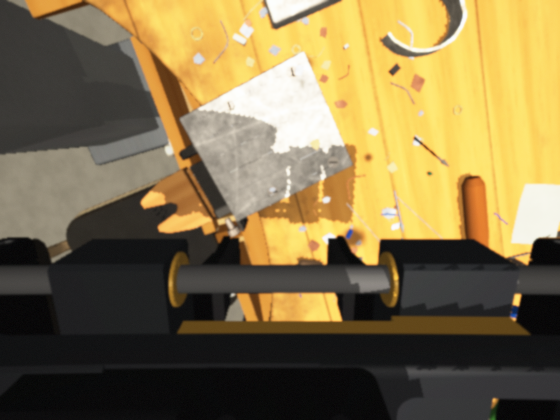

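The top view shows the flap shut, with pumice inside at crop (155,237). Next I'll overshoot past the agate so the wrist camera can see it.

```bash
python3 -m handwheel '[{"xyz":[0.2,-4,-0.8],"angular":[0,0,0]},{"xyz":[0.2,-4,-0.8],"angular":[0,0,0]},{"xyz":[0,-3,-0.8],"angular":[0,0,0]},{"xyz":[0,0,0],"angular":[0,0,0]},{"xyz":[0,0,0],"angular":[0,0,0]}]'
python3 - <<'E'
from h import *
need(.518,-.382,.08,-16)
i=get_image('wrist');cv2.imwrite('pics/w11.png',i['pixels'])
i=get_image('top');crop(i,330,180,490,300,5,'pics/t11.png')
need(.518,-.382,.08,-16)
E
```

```text
time: 9.75
position: [0.5181, -0.4045, 0.1037]
tool_rot: [0.23, 1.558, -0.209]
ft_force: [0.7, 1.0, -0.7]
grip_width: 0.575
t 9.75 pos [ 0.5181 -0.4045  0.1037] d_cm [-0.01  2.25 -2.37] turn [-0.7  0.2  0. ] F [ 0.7  1.  -0.7] w_mm 50.1
t 9.85 pos [ 0.5176 -0.404   0.1038] d_cm [ 0.04  2.2  -2.38] turn [-0.7  0.2 -0. ] F [-0.6  0.7 -0.2] w_mm 50.3
```

View pics/w11.png

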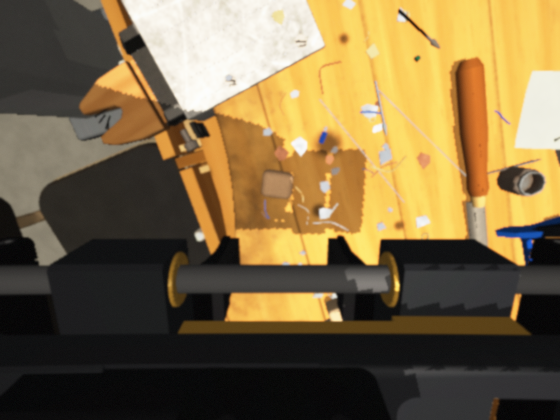

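View pics/t11.png

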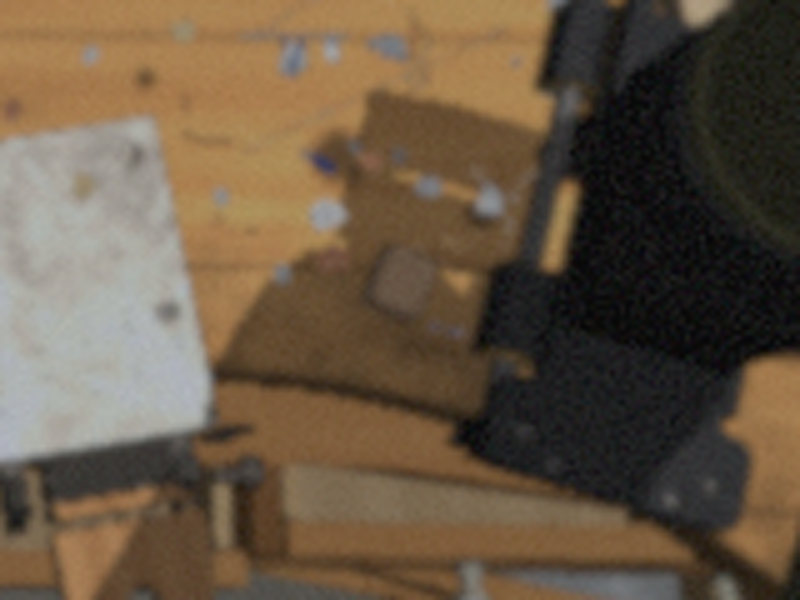

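The wrist view shows agate at (278,184), aligned with the jaws. That agrees with (0.518,−0.382), so I'm descending.

```bash
python3 -m handwheel '[{"xyz":[0,1.1,-2],"angular":[-0.3,0,0]},{"xyz":[0,1.1,-2],"angular":[-0.3,0,0]},{"xyz":[0,0,-1.5],"angular":[0,0,0]},{"xyz":[0,0,0],"angular":[0,0,0]},{"xyz":[0,0,0],"angular":[0,0,0]}]'
python3 - <<'E'
from h import *
need(.518,-.382,.005,-16)
i=get_image('side');crop(i,240,200,400,320,5,'pics/s12.png')
need(.518,-.382,.005,-16)
E
```

```text
time: 10.27
position: [0.5217, -0.3736, 0.0508]
tool_rot: [0.214, 1.553, -0.21]
ft_force: [0.6, 0.6, 0.5]
grip_width: 0.57
t 10.27 pos [ 0.5217 -0.3736  0.0508] d_cm [-0.37 -0.84 -4.58] turn [-0.1  0.4 -0.5] F [0.6 0.6 0.5] w_mm 49.6
t 10.32 pos [ 0.5216 -0.3735  0.0508] d_cm [-0.36 -0.85 -4.58] turn [-0.1  0.4 -0.5] F [-0.1  1.3  0.1] w_mm 49.9
```

View pics/s12.png

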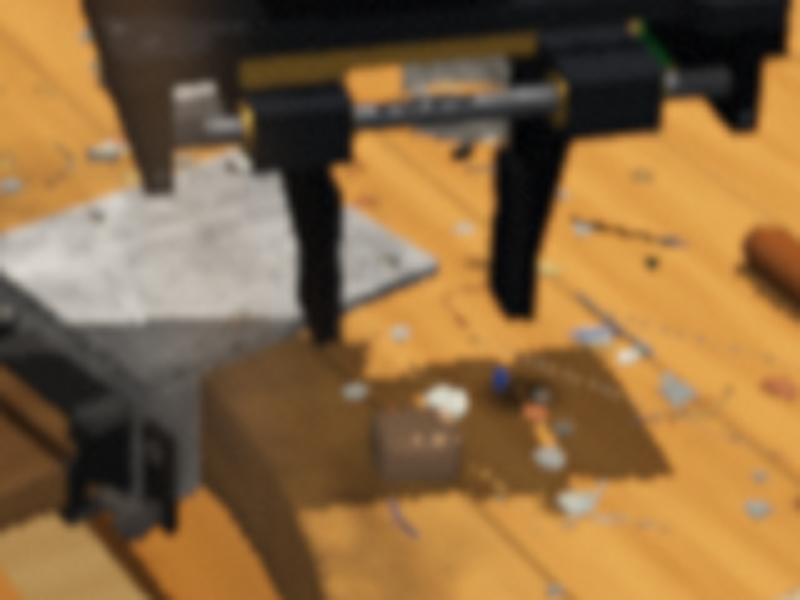

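```bash
python3 -m handwheel '[{"xyz":[-0.4,-0.9,0],"angular":[0,0.3,-0.5]},{"xyz":[0,0,-1.2],"angular":[0,0,0]},{"xyz":[0,0,-1],"angular":[0,0,0]},{"xyz":[0,0,0],"angular":[0,0,0]}]'
python3 - <<'E'
from h import *
need(.518,-.382,.005,-16)
i=get_image('side');crop(i,240,200,400,320,5,'pics/s13.png')
need(.518,-.382,.005,-16)
E
```

```text
time: 10.65
position: [0.5196, -0.3852, 0.0316]
tool_rot: [0.218, 1.552, -0.221]
ft_force: [-1.1, 0.6, -0.5]
grip_width: 0.575
t 10.65 pos [ 0.5196 -0.3852  0.0316] d_cm [-0.16  0.32 -2.66] turn [0.2 0.4 0. ] F [-1.1  0.6 -0.5] w_mm 50.0
t 10.7 pos [ 0.5199 -0.3852  0.0322] d_cm [-0.19  0.32 -2.72] turn [0.2 0.4 0. ] F [ 0.7 -1.  -0.5] w_mm 50.0
```

View pics/s13.png

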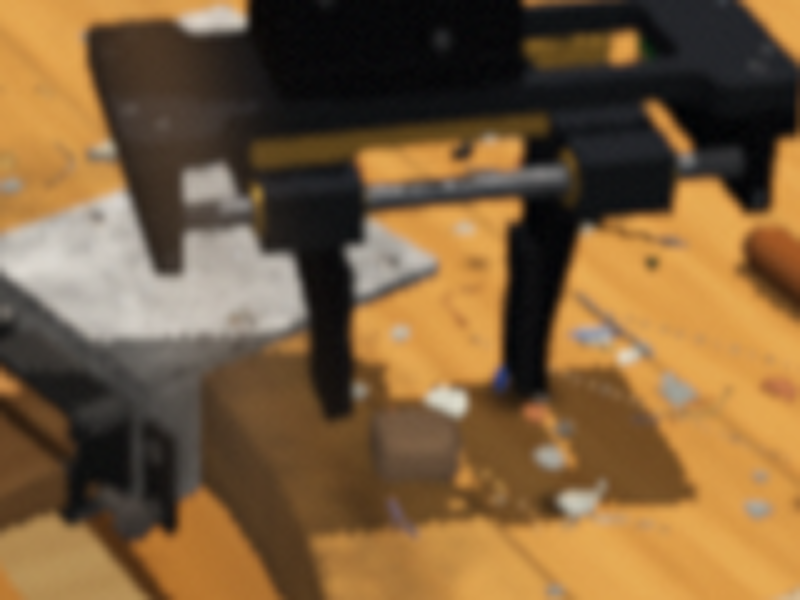

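```bash
python3 -m handwheel '[{"xyz":[-0.3,0.3,-1.2],"angular":[0.2,0.3,0]},{"xyz":[0,0,-1.2],"angular":[0,0,0]},{"xyz":[0,0,-0.1],"angular":[0,0,0]},{"xyz":[0,0,0],"angular":[0,0,0]}]'; python3 -m handwheel '[{"xyz":[0,0,0],"angular":[0,0,0]},{"xyz":[0,0,0],"angular":[0,0,0]},{"xyz":[0,0,0],"angular":[0,0,0]},{"xyz":[0,0,0],"angular":[0,0,0]},{"xyz":[0,0,0],"angular":[0,0,0]}]' 1 15
python3 - <<'E'
from h import *
need(.49,-.33,.013,1.3)
i=get_image('side');crop(i,240,200,400,320,5,'pics/s14.png')
E
```

```text
time: 11.03
position: [0.5165, -0.3822, 0.0044]
tool_rot: [0.221, 1.558, -0.22]
ft_force: [0.8, -0.3, 0.3]
grip_width: 0.571
time: 11.45
position: [0.5167, -0.3819, 0.0043]
tool_rot: [0.221, 1.558, -0.219]
ft_force: [0.8, -0.9, -0.3]
grip_width: 0.297
t 11.45 pos [ 0.5167 -0.3819  0.0043] d_cm [-2.67  5.19  0.87] turn [-0.1  0.1 17.4] F [ 0.8 -0.9 -0.3] w_mm 25.8
```

View pics/s14.png

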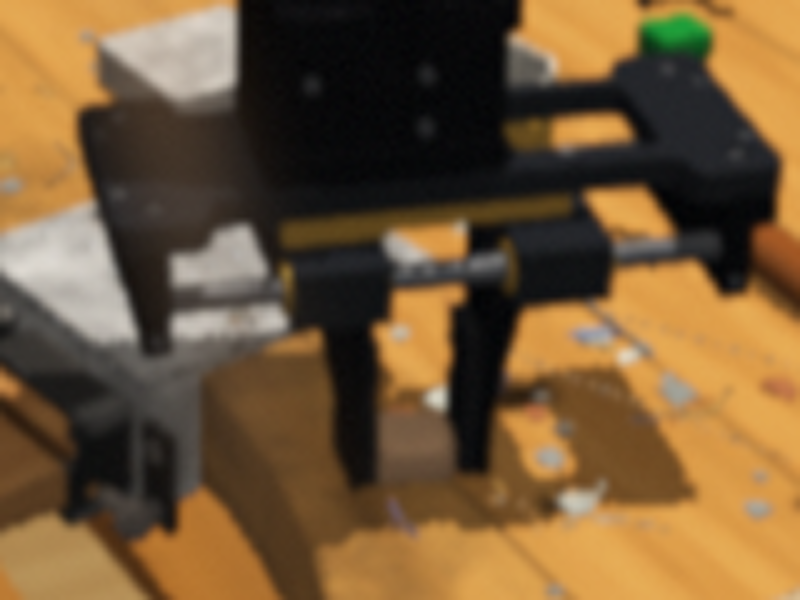

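Agate is gripped at 25.8 mm. I'll drag it along the bench to just short of the plate, then raise it about 9 mm to skim over.

```bash
python3 -m handwheel '[{"xyz":[-0.2,1,0],"angular":[0,0,3]},{"xyz":[-0.2,1,0],"angular":[0,0,3]},{"xyz":[-0.2,1,0],"angular":[0,0,3]},{"xyz":[-0.2,0.4,0.1],"angular":[0,0,3]},{"xyz":[0,0,0],"angular":[0,0,0]}]'
python3 - <<'E'
from h import *
need(.50,-.33,.0135,1.3)
i=get_image('side');crop(i,220,190,380,310,5,'pics/s15.png')
need(.50,-.33,.0135,1.3)
E
```

```text
time: 11.92
position: [0.5086, -0.348, 0.0064]
tool_rot: [0.049, 1.567, -0.05]
ft_force: [0.3, -0.1, 0.3]
grip_width: 0.297
t 11.92 pos [ 0.5086 -0.348   0.0064] d_cm [-0.86  1.8   0.71] turn [0.  0.2 4.9] F [ 0.3 -0.1  0.3] w_mm 25.8
t 11.97 pos [ 0.5089 -0.3482  0.0064] d_cm [-0.89  1.82  0.71] turn [0.  0.2 5. ] F [-1.4  1.1 -0.3] w_mm 25.7
```

View pics/s15.png

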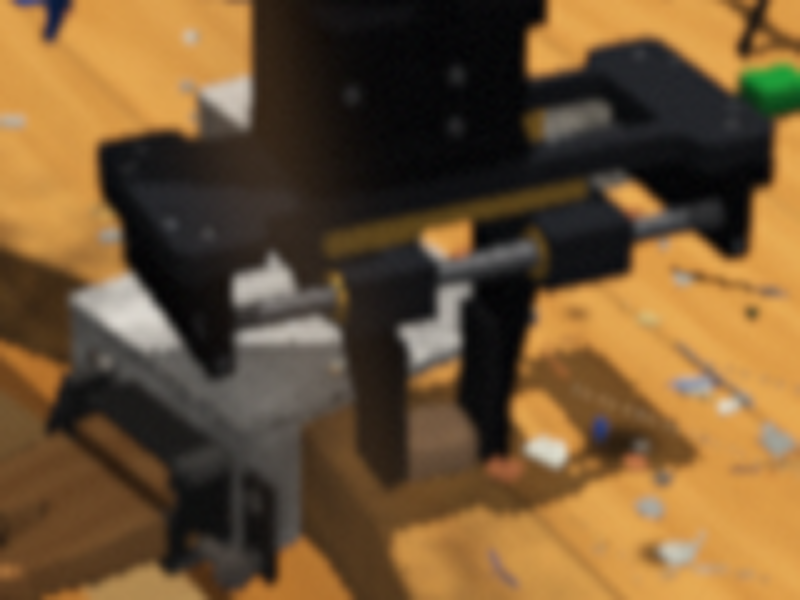

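```bash
python3 -m handwheel '[{"xyz":[-0.3,0.3,0.7],"angular":[0,0,2.5]},{"xyz":[-0.3,0,0],"angular":[0,0,2.5]},{"xyz":[0,0,0],"angular":[0,0,0]}]';  python3 - <<'E'
from h import *
need(.50,-.33,.0135,1.3)
i=get_image('side');crop(i,220,190,380,310,5,'pics/s16.png')
need(.50,-.33,.0135,1.3)
E
```

```text
time: 12.22
position: [0.503, -0.3465, 0.0138]
tool_rot: [-0.017, 1.566, 0.015]
ft_force: [-0.3, -0.9, -0.4]
grip_width: 0.298
t 12.22 pos [ 0.503  -0.3465  0.0138] d_cm [-0.3   1.65 -0.03] turn [0.1 0.2 0.1] F [-0.3 -0.9 -0.4] w_mm 26.0
t 12.27 pos [ 0.5037 -0.3465  0.0141] d_cm [-0.37  1.65 -0.06] turn [0.1 0.3 0.2] F [ 0.6 -0.8  0.6] w_mm 25.8
```

View pics/s16.png

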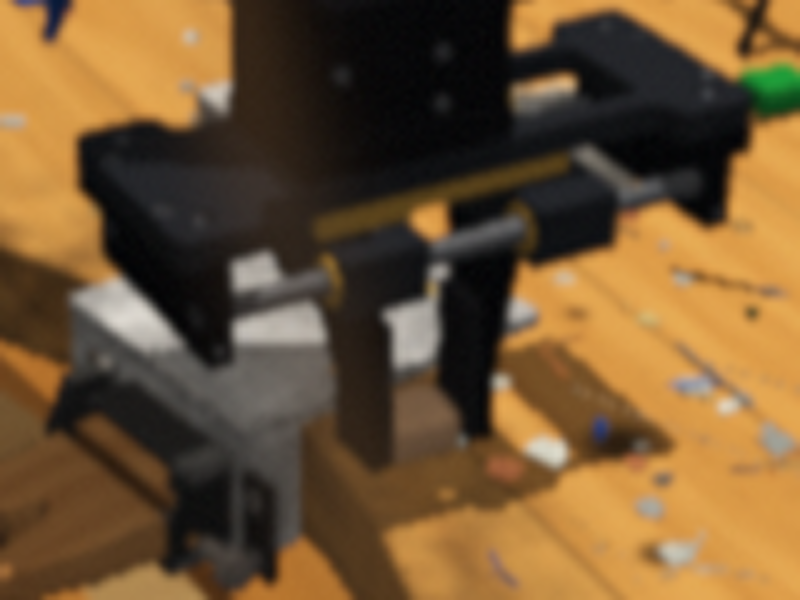

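```bash
python3 -m handwheel '[{"xyz":[-0.3,1.2,0],"angular":[0,0,0]},{"xyz":[0,1.6,0],"angular":[0,0,0]},{"xyz":[0,1.6,0],"angular":[0,0,0]},{"xyz":[0,1.6,0],"angular":[0,0,0]},{"xyz":[0,1.6,0],"angular":[0,0,0]}]';  python3 - <<'E'
from h import *
need(.50,-.165,.0135,1.3)
i=get_image('side');crop(i,200,150,380,285,4,'pics/s17.png')
need(.50,-.165,.0135,1.3)
E
```

```text
time: 12.68
position: [0.4993, -0.2713, 0.0137]
tool_rot: [-0.003, 1.565, -0.002]
ft_force: [0.1, 0.0, 0.0]
grip_width: 0.294
t 12.68 pos [ 0.4993 -0.2713  0.0137] d_cm [ 0.07 10.63 -0.02] turn [0.2 0.3 1.3] F [0.1 0.  0. ] w_mm 25.6
t 12.73 pos [ 0.4997 -0.2664  0.0135] d_cm [ 0.03 10.14 -0.  ] turn [0.  0.3 1. ] F [-1.1  3.7 -0.1] w_mm 25.7
```

View pics/s17.png

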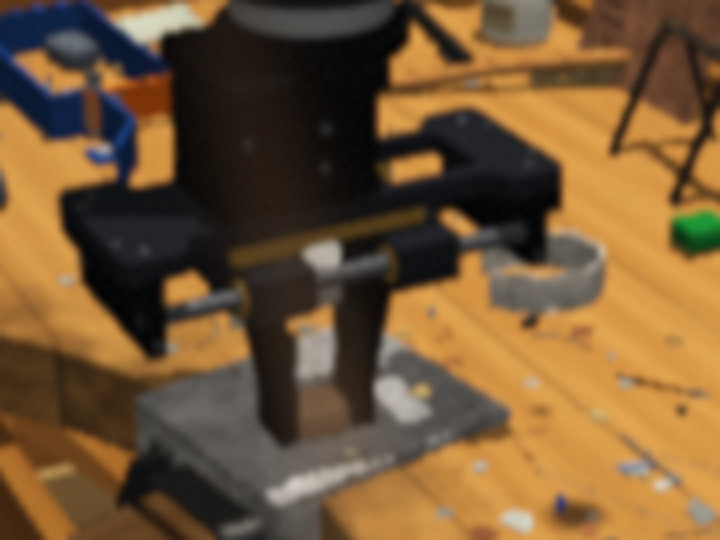

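Agate is skimming just above the plate, so I'll continue.

```bash
python3 -m handwheel '[{"xyz":[0,1.6,0],"angular":[0,0,0]},{"xyz":[0,1.8,0],"angular":[0,0,0.5]},{"xyz":[0,1.8,0],"angular":[0,0,0.5]},{"xyz":[0,1.8,0],"angular":[0,0,0]},{"xyz":[0,1.6,0],"angular":[0,0,0]}]';python3 -m handwheel '[{"xyz":[0,0.8,0],"angular":[0,0,0]},{"xyz":[0,0.2,0],"angular":[0,0,0]},{"xyz":[0,0,0],"angular":[0,0,0]}]';  python3 - <<'E'
from h import *
need(.50,-.13,.005,1.3)
i=get_image('wrist');cv2.imwrite('pics/w18.png',i['pixels'])
i=get_image('side');crop(i,180,130,360,265,4,'pics/s18.png')
need(.50,-.13,.005,1.3)
E
```

```text
time: 13.15
position: [0.4988, -0.1756, 0.0134]
tool_rot: [-0.015, 1.565, 0.013]
ft_force: [0.8, 0.2, -0.8]
grip_width: 0.298
time: 13.4
position: [0.4989, -0.1586, 0.0135]
tool_rot: [-0.02, 1.565, 0.02]
ft_force: [-0.0, -1.0, -0.2]
grip_width: 0.298
t 13.4 pos [ 0.4989 -0.1586  0.0135] d_cm [ 0.11  2.86 -0.85] turn [-0.   0.3 -0.2] F [-0.  -1.  -0.2] w_mm 25.9
t 13.5 pos [ 0.4989 -0.1599  0.0135] d_cm [ 0.11  2.99 -0.85] turn [ 0.   0.3 -0.1] F [-0.1  0.2 -0.8] w_mm 26.1
```

View pics/s18.png

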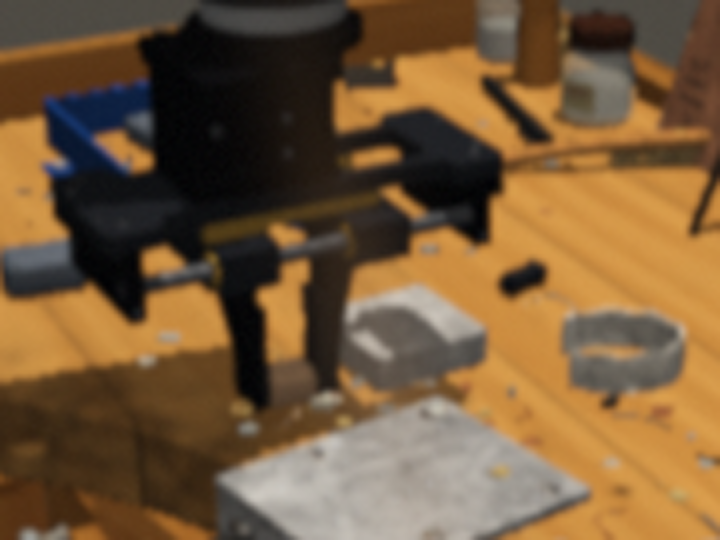

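View pics/w18.png

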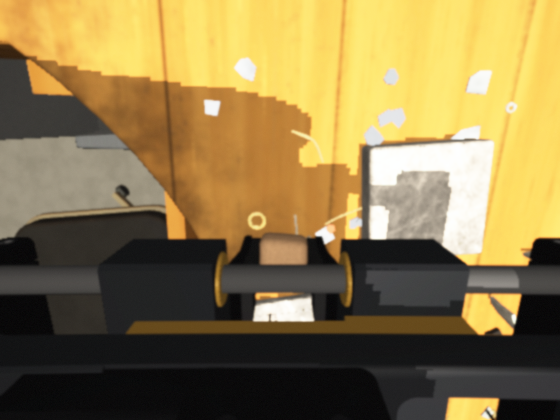

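Agate is clear of the plate, with the steel block about 15 mm to the right of the finger. I'll lower it and drag along the bench.

```bash
python3 -m handwheel '[{"xyz":[-0.4,0.6,-0.4],"angular":[0,0,0]},{"xyz":[0,0.6,-0.5],"angular":[0,0,0]},{"xyz":[0,1.2,0],"angular":[0,0,0]},{"xyz":[0,1.2,0],"angular":[0,0,0]},{"xyz":[0,1.2,0],"angular":[0,0,0]}]';python3 - <<'E'
from h import *
need(.50,-.05,.0045,1.3)
E
```

```text
time: 13.92
position: [0.4948, -0.1166, 0.0041]
tool_rot: [-0.013, 1.563, 0.006]
ft_force: [0.2, -0.2, 0.2]
grip_width: 0.298
t 13.92 pos [ 0.4948 -0.1166  0.0041] d_cm [0.52 6.66 0.04] turn [0.3 0.4 0.6] F [ 0.2 -0.2  0.2] w_mm 25.9
```

```bash
python3 -m handwheel '[{"xyz":[0,1.6,0],"angular":[0,0,0]},{"xyz":[0,1.6,0],"angular":[0,0,0.3]},{"xyz":[0,1.6,0],"angular":[0.3,0.3,0.3]},{"xyz":[0.8,1.0,0],"angular":[0,0,0]},{"xyz":[1.4,0.2,0],"angular":[0,0,0]}]';python3 -m handwheel '[{"xyz":[1.4,0,0],"angular":[0,0,0]},{"xyz":[1.4,0,0],"angular":[0,0,0]},{"xyz":[1.2,0.3,0],"angular":[0,0,0]},{"xyz":[0.8,0.5,0],"angular":[0,0,0]},{"xyz":[0,0,0],"angular":[0,0,0]}]';python3 - <<'E'
from h import *
need(.566,.0,.0045,1.3)
i=get_image('wrist');cv2.imwrite('pics/w19.png',i['pixels'])
need(.566,.0,.0045,1.3)
E
```

```text
time: 14.33
position: [0.5128, -0.0475, 0.0041]
tool_rot: [-0.02, 1.575, 0.021]
ft_force: [-1.9, -0.5, 3.3]
grip_width: 0.298
time: 14.75
position: [0.5617, -0.0304, 0.0042]
tool_rot: [-0.023, 1.58, 0.029]
ft_force: [-0.0, -0.3, 1.0]
grip_width: 0.295
t 14.75 pos [ 0.5617 -0.0304  0.0042] d_cm [0.43 3.04 0.03] turn [-0.2 -0.5 -0.6] F [-0.  -0.3  1. ] w_mm 25.7
t 14.8 pos [ 0.5611 -0.0307  0.0041] d_cm [0.49 3.07 0.04] turn [-0.2 -0.6 -0.6] F [1.9 1.5 1.5] w_mm 25.7
```

View pics/w19.png

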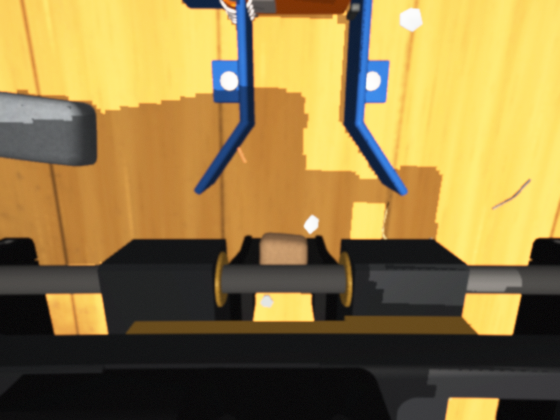

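The lane centre is at column 302 and the agate at 284, so x needs about +0.6 cm. Then I'll move to the mouth and release as before.

```bash
python3 -m handwheel '[{"xyz":[0.7,0.5,0],"angular":[0,-0.3,-0.5]},{"xyz":[0,1.2,0],"angular":[0,0,0]},{"xyz":[0,1.2,0],"angular":[0,0,0]},{"xyz":[0,0.3,0],"angular":[0,0,0]},{"xyz":[0,0,0],"angular":[0,0,0]}]'
python3 - <<'E'
from h import *
need(.5665,.0,.0045,1.3)
i=get_image('wrist');cv2.imwrite('pics/w20.png',i['pixels'])
E
```

```text
time: 15.22
position: [0.564, 0.0018, 0.0041]
tool_rot: [-0.018, 1.581, 0.018]
ft_force: [0.5, -1.3, 2.0]
grip_width: 0.296
t 15.22 pos [0.564  0.0018 0.0041] d_cm [ 0.25 -0.18  0.04] turn [ 0.  -0.6 -0. ] F [ 0.5 -1.3  2. ] w_mm 25.7
```

View pics/w20.png

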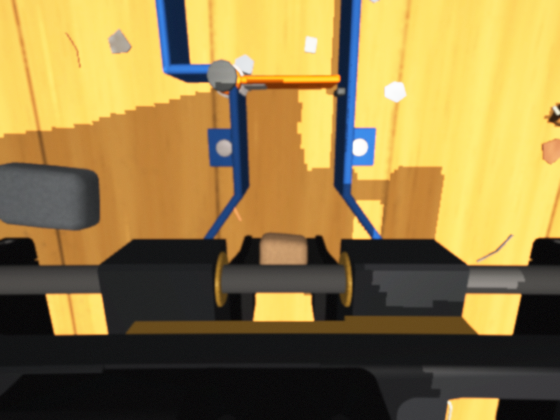

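```bash
python3 -m handwheel '[{"xyz":[0.3,0,0],"angular":[0,-0.5,0]},{"xyz":[0,0,0],"angular":[0,0,0]}]'; python3 -m handwheel '[{"xyz":[0,0,0],"angular":[0,0,0]},{"xyz":[0,0,0],"angular":[0,0,0]},{"xyz":[0,0,0],"angular":[0,0,0]}]' 3.8; python3 -m handwheel '[{"xyz":[0,0,2],"angular":[0,0,0]},{"xyz":[0,0,2],"angular":[0,0,0]},{"xyz":[0,-1.5,0],"angular":[0,0,0]},{"xyz":[0,-1.5,0],"angular":[0,0,0]},{"xyz":[0,-0.2,0],"angular":[0,0,0]}]' ; python3 -m handwheel '[{"xyz":[0,0,0],"angular":[0,0,0]},{"xyz":[0,0,0],"angular":[0,0,0]},{"xyz":[0,0,0],"angular":[0,0,0]},{"xyz":[0,0,0],"angular":[0,0,0]}]' 0.7
python3 - <<'E'
from h import *
i=get_image('wrist');cv2.imwrite('pics/w21.png',i['pixels'])
need(.567,-.033,.005)
E
```

```text
time: 15.43
position: [0.5657, 0.002, 0.0041]
tool_rot: [-0.019, 1.575, 0.018]
ft_force: [0.6, 0.3, 0.4]
grip_width: 0.297
time: 15.68
position: [0.5656, 0.0014, 0.0037]
tool_rot: [-0.017, 1.574, 0.017]
ft_force: [0.0, 0.0, 0.0]
grip_width: 0.409
time: 16.1
position: [0.5647, -0.0308, 0.0441]
tool_rot: [-0.018, 1.576, 0.02]
ft_force: [0.3, -1.2, -0.1]
grip_width: 0.438
time: 16.43
position: [0.5641, -0.0301, 0.0432]
tool_rot: [-0.015, 1.577, 0.019]
ft_force: [-0.3, -0.4, -0.8]
grip_width: 0.222
t 16.48 pos [ 0.5641 -0.0299  0.0431] d_cm [ 0.29 -0.31 -3.81] turn [-0.2 -0.4  0. ] F [ 0.5 -0.2  0.3] w_mm 15.2
```

View pics/w21.png

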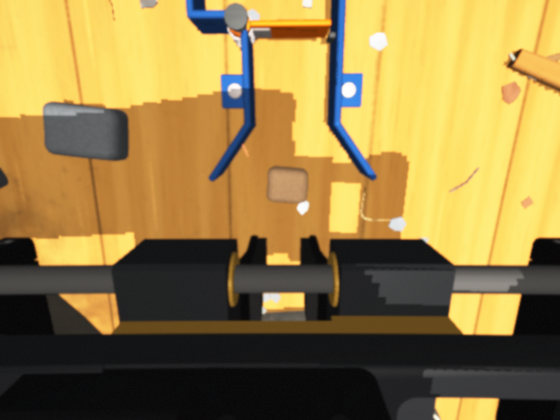

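Agate is released and straight at (288,185). I'll lower the fingers behind it and push.

```bash
python3 -m handwheel '[{"xyz":[0.2,-0.2,-1.4],"angular":[0,-0.3,0]},{"xyz":[0.1,0,-1.3],"angular":[0,0,0]},{"xyz":[0,0,-0.9],"angular":[0,0,0]},{"xyz":[0,0,0],"angular":[0,0,0]}]'; python3 -m handwheel '[{"xyz":[0,0.8,0.1],"angular":[0,0,0]},{"xyz":[0,1,0],"angular":[0,0,0]},{"xyz":[0,1,0],"angular":[0,0,0]},{"xyz":[0,1,0],"angular":[0,0,0]},{"xyz":[0,0.8,0],"angular":[0,0,0]}]'
python3 - <<'E'
from h import *
need(.566,.07,.005)
i=get_image('wrist');cv2.imwrite('pics/w22.png',i['pixels'])
need(.566,.07,.005)
E
```

```text
time: 16.82
position: [0.5673, -0.0294, 0.0053]
tool_rot: [-0.017, 1.571, 0.023]
ft_force: [-0.1, 0.8, -0.4]
grip_width: 0.084
time: 17.23
position: [0.567, 0.0202, 0.0063]
tool_rot: [-0.016, 1.573, 0.022]
ft_force: [0.2, -0.4, 0.1]
grip_width: 0.08
t 17.23 pos [0.567  0.0202 0.0063] d_cm [-0.1   4.98 -0.13] turn [-0.2 -0.1 -0.1] F [ 0.2 -0.4  0.1] w_mm 6.9
t 17.28 pos [0.567  0.0228 0.0065] d_cm [-0.1   4.72 -0.15] turn [-0.3 -0.1 -0.2] F [0.2 1.8 0.3] w_mm 6.9
```

View pics/w22.png

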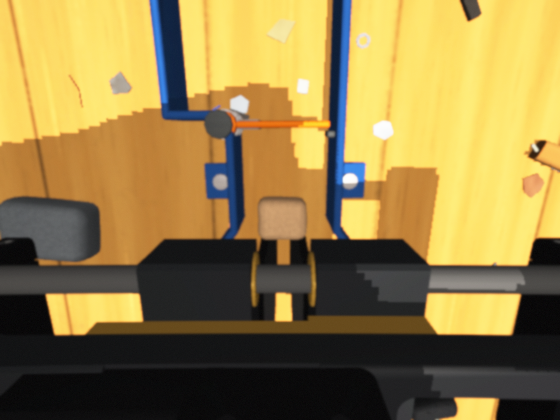

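```bash
python3 -m handwheel '[{"xyz":[-0.1,0.8,-0.1],"angular":[0,0,0]},{"xyz":[0,1,0],"angular":[0,0,0]},{"xyz":[0,1,0],"angular":[0,0,0]},{"xyz":[-0.1,1,0],"angular":[0,0,0]},{"xyz":[0,0.8,0],"angular":[0,0,0]}]'
python3 - <<'E'
from h import *
need(.565,.12,.005)
i=get_image('wrist');cv2.imwrite('pics/w23.png',i['pixels'])
need(.565,.12,.005)
E
```

```text
time: 17.7
position: [0.5657, 0.0709, 0.0064]
tool_rot: [-0.019, 1.57, 0.021]
ft_force: [1.3, -3.8, 0.3]
grip_width: 0.08
t 17.7 pos [0.5657 0.0709 0.0064] d_cm [-0.07  4.91 -0.14] turn [-0.1  0.  -0.2] F [ 1.3 -3.8  0.3] w_mm 6.9
t 17.75 pos [0.5659 0.0731 0.0066] d_cm [-0.09  4.69 -0.16] turn [-0.2  0.1 -0.3] F [ 0.8 -0.6  0.2] w_mm 6.8
```

View pics/w23.png

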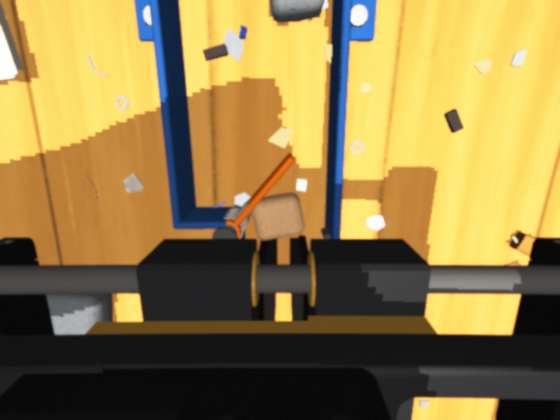

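```bash
python3 -m handwheel '[{"xyz":[0,0.8,-0.1],"angular":[0,0,0]},{"xyz":[-0.1,1,0],"angular":[0,0,0]},{"xyz":[0,0.8,0],"angular":[0,0,0]},{"xyz":[0,0.5,0],"angular":[0,0,0]}]'
python3 - <<'E'
from h import *
need(.5645,.148,.005)
i=get_image('wrist');cv2.imwrite('pics/w24.png',i['pixels'])
need(.5645,.148,.005)
E
```

```text
time: 18.08
position: [0.5657, 0.1055, 0.0057]
tool_rot: [-0.017, 1.568, 0.021]
ft_force: [-0.1, -0.4, 0.7]
grip_width: 0.081
t 18.08 pos [0.5657 0.1055 0.0057] d_cm [-0.12  4.25 -0.07] turn [-0.1  0.2 -0.1] F [-0.1 -0.4  0.7] w_mm 7.1
t 18.13 pos [0.5655 0.107  0.0058] d_cm [-0.1   4.1  -0.08] turn [-0.2  0.2 -0.2] F [ 0.6  1.4 -0.5] w_mm 6.8
```

View pics/w24.png

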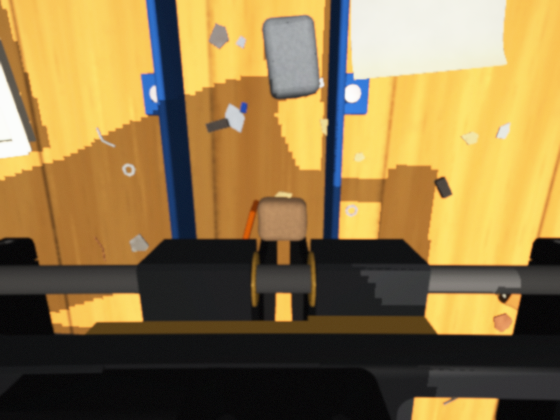

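The agate is straight again and the flap is still resting on it. I'll push 4 cm more to clear the sweep.

```bash
python3 -m handwheel '[{"xyz":[-0.1,0.8,-0.1],"angular":[0,0,0]},{"xyz":[0,1,0],"angular":[0,0,0]},{"xyz":[0,1,0],"angular":[0,0,0]},{"xyz":[0,0.8,0],"angular":[0,0,0]},{"xyz":[0,0.2,0],"angular":[0,0,0]}]'
python3 - <<'E'
from h import *
need(.5645,.148,.005)
i=get_image('wrist');cv2.imwrite('pics/w25.png',i['pixels'])
need(.5645,.148,.005)
E
```

```text
time: 18.55
position: [0.564, 0.1497, 0.0048]
tool_rot: [-0.017, 1.568, 0.024]
ft_force: [0.3, 0.6, 0.1]
grip_width: 0.078
t 18.55 pos [0.564  0.1497 0.0048] d_cm [ 0.05 -0.17  0.02] turn [-0.3  0.1 -0.2] F [0.3 0.6 0.1] w_mm 6.8
t 18.6 pos [0.5638 0.1499 0.0047] d_cm [ 0.07 -0.19  0.03] turn [-0.3  0.1 -0.2] F [-0.8  1.1 -0.2] w_mm 6.7
```

View pics/w25.png

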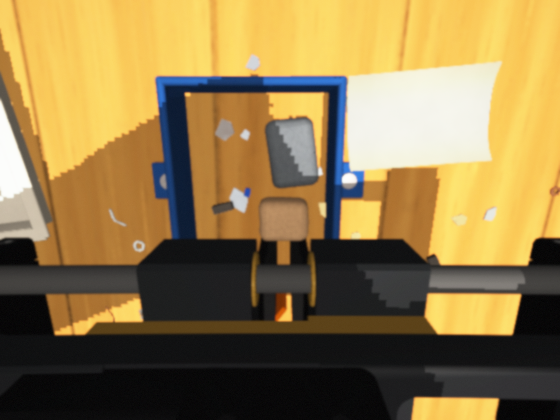

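Agate is past the sweep, with its trailing edge at about y = 0.159 m against the sweep limit of 0.135. I'll lift and retreat.

```bash
python3 -m handwheel '[{"xyz":[0,-0.1,2.5],"angular":[0,0,0]},{"xyz":[0,0,3.5],"angular":[0,0,0]},{"xyz":[0,0,3.5],"angular":[0,0,0]},{"xyz":[0,-3.5,1],"angular":[0,0,0]},{"xyz":[0,-4,0],"angular":[0,0,0]}]'; python3 -m handwheel '[{"xyz":[0,-4,0],"angular":[0,0,0]},{"xyz":[0,-4,0],"angular":[0,0,0]},{"xyz":[0,-4,0],"angular":[0,0,0]},{"xyz":[0,-4,0],"angular":[0,0,0]},{"xyz":[0,-4,0],"angular":[0,0,0]}]'; python3 -m handwheel '[{"xyz":[0,-4,0],"angular":[0,0,0]},{"xyz":[0,-4,0],"angular":[0,0,0]},{"xyz":[0,-3,0],"angular":[0,0,0]},{"xyz":[0,0,0],"angular":[0,0,0]},{"xyz":[0,0,0],"angular":[0,0,0]}]'
python3 - <<'E'
from h import *
need(.5645,.148,.005)
i=get_image('top');crop(i,70,150,270,290,4,'pics/t26.png');cv2.imwrite('pics/t26f.png',i['pixels'])
f=lambda p,z:onz(i,np.array(p)/4+[70-.375,150-.375],z)
E
```

```text
time: 19.02
position: [0.5574, 0.0856, 0.1112]
tool_rot: [-0.027, 1.577, 0.046]
ft_force: [1.3, -1.5, 0.3]
grip_width: 0.079
time: 19.43
position: [0.5568, -0.1178, 0.1146]
tool_rot: [-0.032, 1.572, 0.054]
ft_force: [0.7, -0.4, -0.1]
grip_width: 0.082
time: 19.85
position: [0.5517, -0.2461, 0.1136]
tool_rot: [-0.021, 1.575, 0.038]
ft_force: [0.7, 1.0, -0.9]
grip_width: 0.081
t 19.85 pos [ 0.5517 -0.2461  0.1136] d_cm [  1.28  39.41 -10.86] turn [-0.6 -0.2 -0.9] F [ 0.7  1.  -0.9] w_mm 7.1
```

View pics/t26.png

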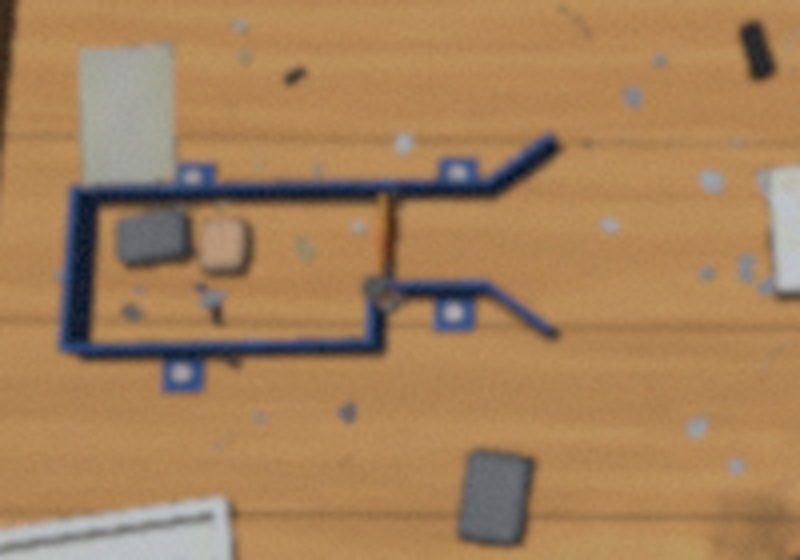

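View pics/t26f.png

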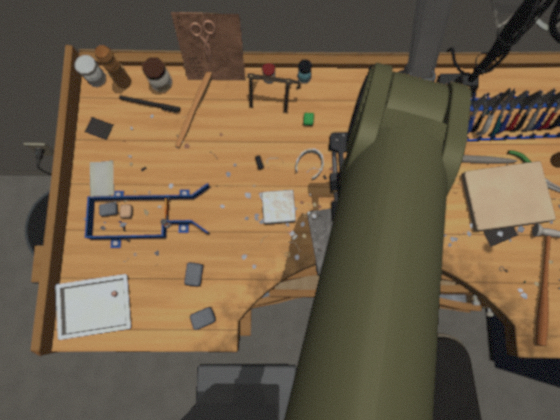

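Both blocks are in the pen: pumice at crop (155,237) and agate at (225,245). The flap is shut at column 385, and the rubber block, steel block, cuff and decoys are where they were. The arm is clear and at rest, so I'm handing in.

Run:
```python
from h import *
show(0); close_job()
```

```text
19.9 [ 0.5514 -0.2469  0.1135] [-0.3 -1.8  1.1] 0.082
the job is handed in; nothing more can be done
```

Both blocks are in the pen behind the shut flap, and I handed the job in at 19.9 s.

- **Pumice:** I dragged the smallest grey block along the bench to the mouth, then pushed it in with nearly closed fingers to the far end. The top view showed the flap shut behind it before I picked up the agate.
- **Agate:** I dragged it along the bench, skimmed it over the plate at about 2 mm clearance by the pose reading, and lowered it to the bench again. I then pushed it past the flap's sweep.

**Last check:** the final top view shows both blocks well past the flap and the flap shut. The rubber block, steel block, cuff and look-alikes are where they started, judged by eye. The arm was touching nothing, and every wrist force reading I took stayed below about 4 N.

**Disagreements:**
- The wrist camera's positions read 4–6 mm low in x compared with the top and side views. I used the top and side values, and centred the lane pushes in the wrist picture.
- While dragging towards the plate, the agate rode about 2 mm above the bench for its last stretch, and I then raised it at the plate's edge.

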